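# Line up the containers by height on the row of pads

### The job

Take the four containers that stand in front of the long tray and line them up by height on the tray's four round pads, one standing upright in the middle of each pad: the tallest on the pad next to the blue end block, then the next tallest and so on, down to the shortest at the grey end block. Let no container fall over, and leave the glass beaker where it is.

Things in the scene. Friction and masses are not known exactly. Their poses are not given: they have to be found in the camera images.
- amber_bottle: amber-brown bottle with a black screw cap, the tallest: 150 mm high, body 72 mm in diameter, about 0.42 kg (others of its look at the back of the worktop are fixed; this one stands in front of the tray). Grip it by the cap: 32 mm in diameter, from 132 to 150 mm above its underside; below the cap the shoulder slopes outward; keep the fingertips above 130 mm. Origin: centre of its underside, z axis up through the cap; loose, stands upright on the worktop at the start.
- dome_bottle: clear-and-white bottle with a large white dome-shaped cap, second tallest: 98 mm high, 51 mm in diameter at the base, about 0.09 kg. The dome cap is 47 mm in diameter from 50 to about 85 mm above the underside (a slightly wider body below), rounded above. Origin: centre of its underside, z axis up through the cap; loose, stands upright on the worktop at the start.
- blue_cap_bottle: small white bottle with a blue screw cap, third tallest: 66 mm high, body 33 mm in diameter, cap 27 mm in diameter from 48 to 66 mm above the underside, about 0.05 kg. Origin: centre of its underside, z axis up through the cap; loose, stands upright on the worktop at the start.
- vial: very small white vial with a black screw cap, the shortest: 45 mm high, body 22 mm in diameter, cap 20 mm in diameter from 34 to 45 mm above the underside, about 0.02 kg. Origin: centre of its underside, z axis up through the cap; loose, stands upright on the worktop at the start.
- pad_a: one of the four pads: round dark pad, 76 mm in diameter, 3 mm thick, white ring and centre dot, fixed on the flat aluminium tray. Origin: centre of its underside, at height 8 mm; its top is at height 11 mm. The pads form one straight row roughly along y (turned up to 0.15 rad), 85 mm from centre to centre; the letters say nothing of their order, which changes
- pad_b: one of the four pads, exactly like pad_a (76 mm in diameter, origin at the centre of its underside, top at height 11 mm)
- pad_c: one of the four pads, exactly like pad_a (76 mm in diameter, origin at the centre of its underside, top at height 11 mm)
- pad_d: one of the four pads, exactly like pad_a (76 mm in diameter, origin at the centre of its underside, top at height 11 mm)
- blue_stop: blue end block, fixed on the left or right end of the tray (it changes): 76 mm across the row (x), 26 mm along it (y), 30 mm high. Origin: centre of its underside, at height 8 mm, in line with the pads, 67.5 mm from the nearest pad centre. A grey block like it is at the other end. The tray is 92 x 440 mm, 8 mm thick, fixed.
- glass_beaker: bystander: open glass beaker, 83 mm in diameter, 105 mm high, about 0.17 kg, standing beside one end of the tray; a small glass mortar with pestle (86 x 100 x 80 mm) stands beside the other end. Origin: about the centre of its underside, z up. Not to be moved.

How it is judged:
At the end, for the whole second after the job is handed in: each container stands upright (within 0.1 rad), released and at rest on a pad, its centre within 15 mm of the pad's centre: amber bottle on the pad nearest the blue block, dome bottle on the second, blue-cap bottle on the third, vial on the fourth, nearest the grey block ((horizontal distance between amber_bottle and pad_a below 0.015 m or horizontal distance between amber_bottle and pad_b below 0.015 m or horizontal distance between amber_bottle and pad_c below 0.015 m or horizontal distance between amber_bottle and pad_d below 0.015 m) and horizontal distance between amber_bottle and blue_stop between 0.0425 and 0.0925 m and height (world z) of amber_bottle between 0.006 and 0.017 m and angle between each of amber_bottle, dome_bottle, blue_cap_bottle, vial's own z axis and vertical below 0.1 rad and linear speed of each of amber_bottle, dome_bottle, blue_cap_bottle, vial below 0.02 m/s and (horizontal distance between dome_bottle and pad_a below 0.015 m or horizontal distance between dome_bottle and pad_b below 0.015 m or horizontal distance between dome_bottle and pad_c below 0.015 m or horizontal distance between dome_bottle and pad_d below 0.015 m) and horizontal distance between dome_bottle and blue_stop between 0.1275 and 0.1775 m and height (world z) of dome_bottle between 0.006 and 0.017 m and (horizontal distance between blue_cap_bottle and pad_a below 0.015 m or horizontal distance between blue_cap_bottle and pad_b below 0.015 m or horizontal distance between blue_cap_bottle and pad_c below 0.015 m or horizontal distance between blue_cap_bottle and pad_d below 0.015 m) and horizontal distance between blue_cap_bottle and blue_stop between 0.2125 and 0.2625 m and height (world z) of blue_cap_bottle between 0.006 and 0.017 m and (horizontal distance between vial and pad_a below 0.015 m or horizontal distance between vial and pad_b below 0.015 m or horizontal distance between vial and pad_c below 0.015 m or horizontal distance between vial and pad_d below 0.015 m) and horizontal distance between vial and blue_stop between 0.2975 and 0.3475 m and height (world z) of vial between 0.006 and 0.017 m); the robot touches nothing.
It fails at once if a container falls over (leans more than 0.8 rad) (angle between any of amber_bottle, dome_bottle, blue_cap_bottle, vial's own z axis and vertical above 0.8 rad).
It fails at once if the glass beaker is moved by more than 20 mm (distance of glass_beaker from where it was at the start of the episode above 0.02 m).
It also fails if it takes over 96 s, if anything falls off the work surface, if the arm or the gripper's body presses on something with over 40 N, if the wrist force passes 120 N, or if a joint passes its speed limit or range.

### The arm

A 6-joint arm with a two-finger parallel gripper is mounted at the origin on a cart in front of the work surface, level with it; the furniture and walls round the work are solid. World frame = base frame: x ahead of the robot, y to its left, z up, the work surface at z = 0. Lengths are in m, angles in rad, forces in N, time in s.
With the tool pointing down it reaches from about 0.425 to 0.95 m from the base axis. Payload 3.5 kg.
Tool frame: the origin (TCP) lies between the finger pads; the fingertips stand 8 mm ahead of it and the grasp point (between the pads) lies 11 mm behind it; z points along the fingers, y is the direction in which the jaws open and shut (so a half turn about z gives the same grasp; the last joint's range is limited). The gripper opens to 85 mm and grips with 20 to 120 N. Pads are 22 mm wide; open, the fingers measure 114 mm over their backs; the gripper's body (76 mm by 85 mm) begins 54 mm behind the grasp point. The pads swing forward as they close: fully open they stand 13 mm farther back than shut.
Start: joints at [1.127, 0.286, 1.577, -0, 1.279, -0.15], TCP at [0.195, 0.646, 0.239] pointing down, gripper open.
Joint ranges: [-2.77, 2.77], [-0.9, 2.22], [0.21, 2.48], [-1.53, 4.67], [0.24, 2.81], [-2.84, 2.84]. Speed limits (rad/s): [2.79, 2.79, 3.14, 3.14, 3.14, 3.14].

### API

Orientations are given as a 3x3 rotation matrix whose columns are the frame's x, y, z axes.
In Python, from plant import env gives the robot as it stands.
- The arm moves only by the tool arm_command, never from a script. Its arguments are lists of equal length, an entry for each row: "twist": the turn, a rotation vector about the tool's x, y, z in degrees, a list of three; "travel": the shift along the tool's x, y, z in mm, a list of three; "fingers": the closure, from 0 (fully open) to 1 (shut). A call has 1 to 12 rows; each row shifts and turns the pose as measured when the row begins, along the tool's axes as they then stand; what a row does not reach is not made up. A row lasts 1/10 s, in which the tool goes at most 50 mm and 8.59 degrees, less where a joint would pass 70% of its speed; a pose out of reach is approached as far as the arm can. A call is refused whole if a number of a shift passes 50 or a number of a turn 8.59, either way. A call with a gripper value outside its range is refused whole. The fingers move at their own pace and stop on an object; "newtons" is the grip in N (left out, the last holds). Time passes only in rows, so rows that do not move let the fingers close. It gives the time, the measured TCP pose, the force and the opening at its end, in the units of the state.
- env.read_state(): the state, without advancing time (a new reading comes with each control period).
- env.get_image(name): name is "side" or "top" or "wrist"; returns the picture (400x640x3 uint8, red, green, blue); there is no depth.
- env.get_calibration(name): a dict with "intrinsics" (3x3 intrinsics, pixels), "camera_from_world" (4x4, takes a point from world to camera coordinates). Camera axes: x right, y down, z forward; pixel columns grow to the right and rows downward; lengths in m; the calibration is good to about 2 mm. A picture is of the moment at which its call begins: read the wrist's pose just before it. get_calibration takes no time and is no camera call; for the wrist camera it gives the pose at the moment of the call.
- env.hand_in(): hands the job in, once; it reports no verdict.
The state is a dict: "clock": time; "joint_pos": joint angles; "joint_vel": joint speeds; "tau": joint torques, N m; "eef_pos": TCP position; "eef_rot": TCP orientation; "wrist_force": force on the tool from outside, world axes, zero at the start; "moment": the same for the moment, N m; "gripper_width": finger opening in m.
Only numpy, scipy, OpenCV 4.12 (cv2) and the standard library are available. Lean on these libraries where they do the work, as an engineer would, in place of code of your own. Each camera call takes 0.05 s, during which the arm holds its last target.

## Working session

There is one attempt and no reset: what is moved stays moved. The work goes in short steps, Python scripts to look and compute and a tool call to move; the robot and the scene stay as the last step left them, time stands still between calls to the robot, and variables do not carry over. Pictures are saved under pics/ and viewed, and the job is handed in when it is done.

Besides the shell and the picture viewer there is one more tool, called after "Emit:" as a command line: name --argument value ..., lists and objects as JSON in quotes. arm_command: Moves the arm, as the interface text tells. Its arguments: {"type":"object","properties":{"twist":{"type":"array","items":{"type":"array","items":{"type":"number"}}},"travel":{"type":"array","items":{"type":"array","items":{"type":"number"}}},"fingers":{"type":"array","items":{"type":"number"}},"newtons":{"type":"number"}},"required":["twist","travel","fingers"]}

```bash
ls; mkdir -p pics; python3 - <<'E'
from plant import env
import cv2
for n in ["side","top","wrist"]:
    im=env.get_image(n); cv2.imwrite(f"pics/{n}0.png",im[:,:,::-1])
    c=env.get_calibration(n); print(n,c)
s=env.read_state(); print(s)
E
```

```text
pics
side {'intrinsics': array([[512.01047949,   0.        , 314.68256063],
       [  0.        , 512.01047949, 202.15294498],
       [  0.        ,   0.        ,   1.        ]]), 'camera_from_world': array([[-9.88725765e-01, -1.49734480e-01,  9.73435932e-04,
         5.72181693e-01],
       [-9.11869915e-02,  5.96943452e-01, -7.97084342e-01,
         1.02333187e-01],
       [ 1.18769923e-01, -7.88186590e-01, -6.03867207e-01,
         1.23167898e+00],
       [ 0.00000000e+00,  0.00000000e+00,  0.00000000e+00,
         1.00000000e+00]])}
top {'intrinsics': array([[414.38178041,   0.        , 319.82612969],
       [  0.        , 414.38178041, 205.32167565],
       [  0.        ,   0.        ,   1.        ]]), 'camera_from_world': array([[-2.89675040e-02, -9.99568471e-01, -4.87404356e-03,
        -1.69134888e-02],
       [-9.79390256e-01,  2.93571502e-02, -1.99832142e-01,
         5.66797555e-01],
       [ 1.99888997e-01, -1.01504761e-03, -9.79818023e-01,
         1.23231006e+00],
       [ 0.00000000e+00,  0.00000000e+00,  0.00000000e+00,
         1.00000000e+00]])}
wrist {'intrinsics':
[... 506 characters left out ...]
00, -4.48944231e-06,
        1.27859061e+00, -1.50014223e-01]), 'joint_vel': array([ 0.00048148, -0.00304312, -0.00496285, -0.00091248,  0.00221477,
        0.00047047]), 'tau': array([ 7.76636753e-04, -4.06606293e+01, -2.93140340e+01, -1.19522610e-04,
        3.99308148e-03, -9.21555738e-06]), 'eef_pos': array([0.19522418, 0.64562601, 0.23822117]), 'eef_rot': array([[-9.57156551e-01,  2.89569848e-01, -7.99358121e-04],
       [ 2.89570821e-01,  9.57155097e-01, -1.69137337e-03],
       [ 2.75338971e-04, -1.85037989e-03, -9.99998250e-01]]), 'wrist_force': array([-0.47771693, -0.34331352,  0.11615133]), 'moment': array([0.02740197, 0.09218602, 0.01483216]), 'gripper_width': 0.08518253116290372}
```

View pics/top0.png

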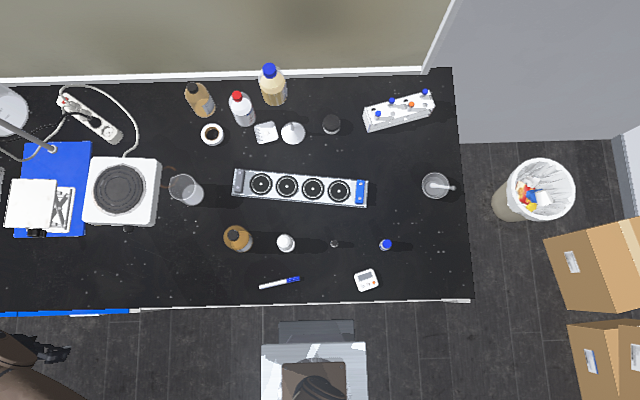

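View pics/side0.png

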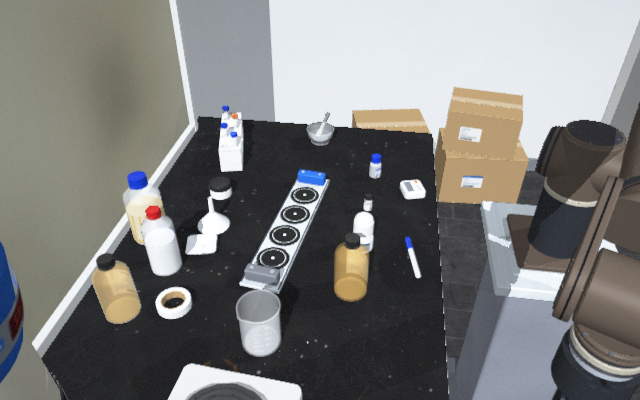

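```bash
python3 - <<'E'
import cv2
im=cv2.imread("pics/top0.png"); c=im[150:330,150:500]; cv2.imwrite("pics/topz.png",cv2.resize(c,None,fx=2.25,fy=2.25,interpolation=cv2.INTER_CUBIC)[:600,:800])
E
```

```text
(no output)
```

View pics/topz.png

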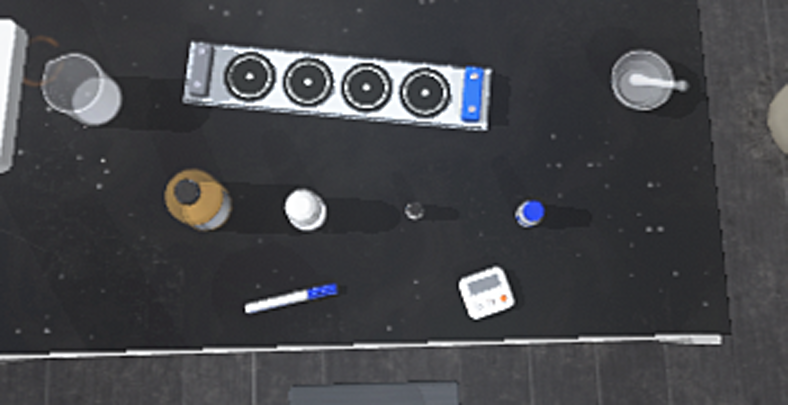

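The top view shows the tray with the grey block on the left and the blue block on the right. The pad dots are near (261,184), (287,187), (313,189) and (339,191). The caps are at amber (233,234), dome (286,242), vial (334,243) and blue (386,244).

```bash
cat > h.py <<'E'
import numpy as np, cv2
from plant import env
def ray(cal,uv):
    K=np.array(cal["intrinsics"]);T=np.array(cal["camera_from_world"]);R=T[:3,:3]
    d=R.T@np.linalg.inv(K)@np.array([uv[0],uv[1],1.]); return -R.T@T[:3,3],d
def hit(cal,uv,z):
    o,d=ray(cal,uv); return (o+d*(z-o[2])/d[2])
def proj(cal,p):
    T=np.array(cal["camera_from_world"]);q=np.array(cal["intrinsics"])@(T[:3,:3]@np.array(p)+T[:3,3]);return q[:2]/q[2]
def blobs(mask,box,amin=3):
    x0,y0,x1,y1=box;m=mask[y0:y1,x0:x1].astype(np.uint8)
    n,l,s,c=cv2.connectedComponentsWithStats(m)
    return [(c[i]+[x0,y0],s[i]) for i in range(1,n) if s[i][4]>=amin]
E
python3 - <<'E'
from h import *
cal=env.get_calibration("top")
im=cv2.imread("pics/top0.png"); hsv=cv2.cvtColor(im,cv2.COLOR_BGR2HSV);g=im.max(2)
def P(n,bl,z):
    for c,s in bl: print(n,c.round(1),s,hit(cal,c,z).round(4))
P("dots",blobs(g>110,(245,172,352,203),2),.011)
P("rowdark",blobs(g<80,(245,172,352,203),30),.011)
blue=(hsv[...,0]>105)&(hsv[...,0]<130)&(hsv[...,1]>150)&(g>80)
P("blue",blobs(blue,(340,170,410,260)),.066)
P("bluestop",blobs(blue,(340,170,375,215)),.038)
P("amber cap dark",blobs(g<75,(224,225,243,242),5),.150)
P("dome",blobs(im.min(2)>110,(270,225,300,260)),.07)
P("vial",blobs(im.min(2)>40,(326,235,344,252)),.045)
z=lambda n,b,f:cv2.imwrite(n,cv2.resize(im[b[1]:b[3],b[0]:b[2]],None,fx=f,fy=f,interpolation=cv2.INTER_NEAREST))
z("pics/zz.png",(220,220,300,260),9); z("pics/zz2.png",(320,225,400,260),9)
E
```

```text
dots [298.1 188. ] [   0    0  107   31 1581] [0.6351 0.0353 0.011 ]
dots [261.5 183.6] [ 6  3 20 19 83] [0.6534 0.1546 0.011 ]
dots [260.5 183.2] [14 10  4  3 10] [0.6549 0.1577 0.011 ]
dots [286.3 185.9] [40 13  4  3  9] [0.6433 0.0735 0.011 ]
dots [312.5 188.2] [66 15  4  3 10] [ 0.633  -0.0115  0.011 ]
dots [338.5 190.6] [92 17  4  4 11] [ 0.6223 -0.0955  0.011 ]
rowdark [260.6 183.8] [ 5  1 22 22 79] [0.6529 0.1575 0.011 ]
rowdark [326.4 173.9] [ 39   0  68   7 273] [ 0.6797 -0.0583  0.011 ]
rowdark [260.5 183.4] [  8   4  16  15 170] [0.6543 0.1578 0.011 ]
rowdark [287.2 185.5] [31  4 22 21 71] [0.6446 0.0708 0.011 ]
rowdark [286.4 185.8] [ 34   7  16  15 170] [0.6435 0.0735 0.011 ]
rowdark [312.9 188.8] [57  6 22 22 78] [ 0.6311 -0.0127  0.011 ]
rowdark [312.4 188.2] [ 60   9  16  15 172] [ 0.633  -0.0111  0.011 ]
rowdark [336.8 193.4] [83  9 22 21 55] [ 0.6134 -0.0899  0.011 ]
rowdark [338.4 190.5] [ 86  11  16  16 173] [ 0.6226 -0.0955  0.011 ]
rowdark [265.  200.5] [  0  25  57   6 179] [0.5965 0.1431 0.011 ]
blue [359.5 191.4] [ 15   9  10  25 161] [ 0.6046 -0.1582  0.066 ]
blue [387.  243.2] [43 69  9  9 63] [ 0.4411 -0.2338  0.066 ]
bluestop [359.5 191.4] [ 15   9  10  25 161] [ 0.6112 -0.161   0.038 ]
amber cap dark [226.1 226.7] [ 0  0  8  7 25] [0.4929 0.2358 0.15  ]
amber cap dark [240.8 225.3] [15  0  4  2  6] [0.4955 0.1938 0.15  ]
amber cap dark [233.1 235.1] [ 4  5 11 11 84] [0.4681 0.2156 0.15  ]
dome [285.3 242.8] [  6   9  19  18 256] [0.451  0.0743 0.07  ]
vial [334.5 243. ] [  0   0  18  17 302] [ 0.4488 -0.0754  0.045 ]
```

View pics/zz.png

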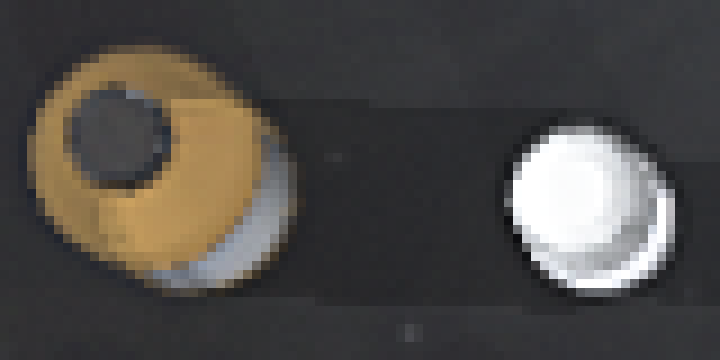

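View pics/zz2.png

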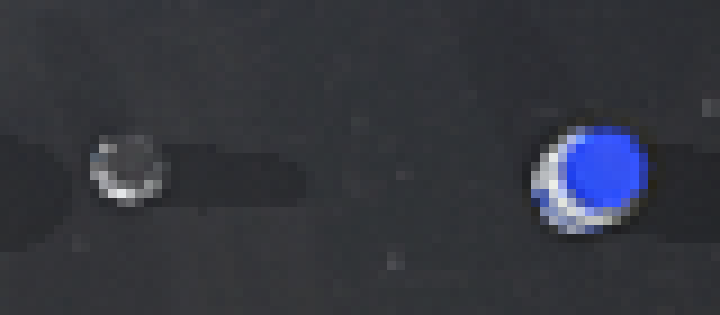

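Emit:
arm_command --twist '[[0,0,8.1],[0,0,8.1],[0,0,8.1],[0,0,8.1],[0,0,8.1],[0,0,8.1],[0,0,8.1],[0,0,8.1],[0,0,8.1]]' --travel '[[0,0,0],[0,0,0],[0,0,0],[0,0,0],[0,0,0],[0,0,0],[0,0,0],[0,0,0],[0,0,0]]' --fingers '[0,0,0,0,0,0,0,0,0]' --newtons 30

```text
clock: 1.05
eef_pos: [0.1941, 0.6433, 0.2326]
eef_rot: [[0.047, 0.999, -0.005], [0.999, -0.047, -0.01], [-0.011, -0.004, -1.0]]
wrist_force: [-0.6, -0.4, -0.2]
gripper_width: 0.0852
```

```bash
cat >> h.py <<'E'
from scipy.spatial.transform import Rotation as Ro
RD=np.array([[0,1,0],[1,0,0],[0,0,-1.]])
def togo(tgt):
    s=env.read_state();R=np.array(s["eef_rot"]);p=np.array(s["eef_pos"])
    tw=np.degrees(Ro.from_matrix(R.T@RD).as_rotvec());tr=R.T@(np.array(tgt)-p)*1000
    print("clock",round(s["clock"],2),"pos",p.round(4),"w",round(s["gripper_width"],4),"F",np.round(s["wrist_force"],1));print("twist deg",tw.round(2),"travel mm",tr.round(1))
E
python3 -c "
from h import *
togo([.449,-.077,.24])
s=env.read_state();T=env.get_calibration('wrist')['camera_from_world'];R=np.array(s['eef_rot'])
print('cam in tool',R.T@(-T[:3,:3].T@T[:3,3]-s['eef_pos']),'fwd',R.T@T[2,:3])"
```

```text
clock 1.05 pos [0.1941 0.6433 0.2326] w 0.0852 F [-0.6 -0.4 -0.2]
twist deg [-0.27  0.6  -2.7 ] travel mm [-707.6  288.5   -1.2]
cam in tool [ 0.07567973 -0.00118249 -0.13429068] fwd [-0.29489198 -0.00130397  0.95552971]
```

Emit:
arm_command --twist '[[0.4,-0.3,-2.7],[0,0,0],[0,0,0],[0,0,0],[0,0,0],[0,0,0],[0,0,0],[0,0,0]]' --travel '[[-45,16,-2],[-45,16,-2],[-45,16,-2],[-45,16,-2],[-45,16,-2],[-45,16,-2],[-45,16,-2],[-45,16,-2]]' --fingers '[0,0,0,0,0,0,0,0]'

```text
clock: 1.85
eef_pos: [0.3204, 0.2734, 0.2475]
eef_rot: [[-0.009, 1.0, -0.016], [1.0, 0.009, -0.022], [-0.022, -0.016, -1.0]]
wrist_force: [1.6, -0.5, -0.4]
gripper_width: 0.0855
```

```bash
python3 -c "
from h import *
togo([.449,-.077,.20])"
```

```text
clock 1.85 pos [0.3204 0.2734 0.2475] w 0.0855 F [ 1.6 -0.5 -0.4]
twist deg [-0.9   1.24  0.52] travel mm [-350.5  126.2   53.1]
```

Emit:
arm_command --twist '[[-0.9,1.2,0.5],[0,0,0],[0,0,0],[0,0,0],[0,0,0],[0,0,0],[0,0,0],[0,0,0],[0,0,0]]' --travel '[[-43,16,5],[-43,16,5],[-43,16,5],[-43,16,5],[-43,16,5],[-43,16,5],[-43,16,5],[-43,12,5],[0,0,0]]' --fingers '[0,0,0,0,0,0,0,0,0]'

```text
clock: 2.75
eef_pos: [0.4471, -0.0895, 0.2083]
eef_rot: [[0.006, 1.0, 0.01], [1.0, -0.006, 0.0], [0.0, 0.01, -1.0]]
wrist_force: [-0.5, 0.0, 0.0]
gripper_width: 0.0853
```

```bash
python3 -c "
from h import *
togo([.449,-.077,.20])
im=env.get_image('wrist');cv2.imwrite('pics/w1.png',im[:,:,::-1]);import pickle;pickle.dump(env.get_calibration('wrist'),open('w1.pkl','wb'))
c=env.get_calibration('wrist');print(proj(c,(.449,-.0765,.045)))"
```

```text
clock 2.75 pos [ 0.4471 -0.0895  0.2083] w 0.0853 F [-0.5  0.   0. ]
twist deg [ 0.56 -0.03 -0.35] travel mm [12.5  1.7  8.3]
[321.92932771 172.38465498]
```

View pics/w1.png

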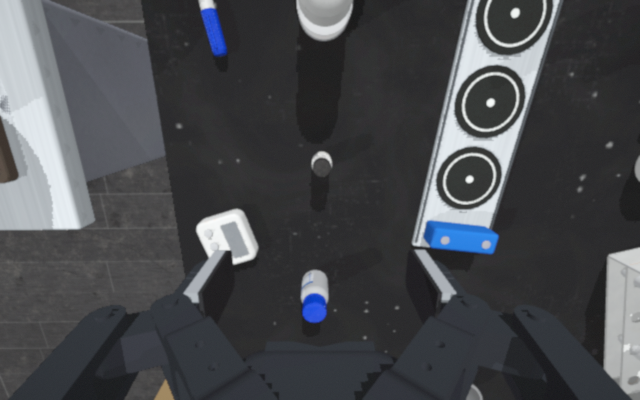

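The wrist view shows the vial cap near (321,169) and the blue cap near (314,308). The dots of the three pads nearest the blue block are at (469,179), (490,103) and (515,13).

```bash
python3 - <<'E'
from h import *
import pickle
cal=pickle.load(open('w1.pkl','rb'));im=cv2.imread('pics/w1.png');hsv=cv2.cvtColor(im,cv2.COLOR_BGR2HSV)
for uv in [(469.5,179),(490.5,102.5),(515,13)]: print(hit(cal,uv,.011).round(4))
blue=(hsv[...,0]>105)&(hsv[...,0]<130)&(hsv[...,1]>180)&(im.max(2)>60)
for c,s in blobs(blue,(295,285,340,330),10): print(c,s,hit(cal,c,.066).round(4))
cv2.imwrite("pics/wz.png",cv2.resize(im[145:185,300:345],None,fx=12,fy=12,interpolation=cv2.INTER_NEAREST))
cv2.imwrite("pics/wz2.png",cv2.resize(im[260:330,290:345],None,fx=8,fy=8,interpolation=cv2.INTER_NEAREST))
E
```

```text
[ 0.6202 -0.0931  0.011 ]
[ 0.6308 -0.0089  0.011 ]
[0.6413 0.0754 0.011 ]
[313.82342657 308.43881119] [  7   9  25  29 572] [ 0.4391 -0.2253  0.066 ]
```

View pics/wz.png

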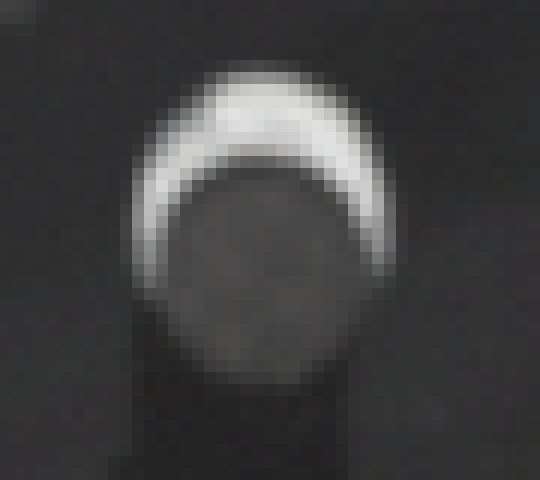

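View pics/wz2.png

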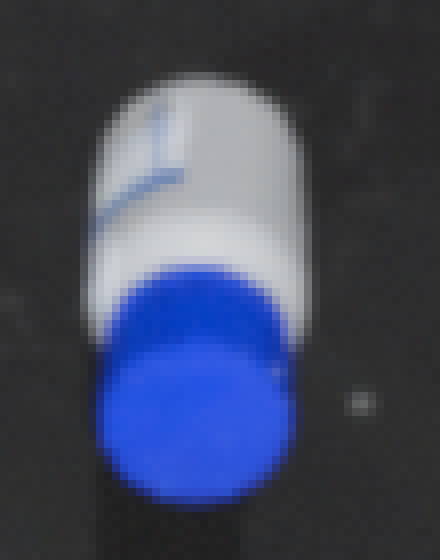

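```bash
python3 - <<'E'
from h import *
import pickle
cal=pickle.load(open('w1.pkl','rb'))
print(hit(cal,(321.5,167.2),.045),hit(cal,(314.1,312),.066))
t=env.get_calibration("top");print(hit(t,(334.4,242),.045),hit(t,(386.5,243.4),.066),hit(t,(283.7,241.2),.08))
togo([.448,-.074,.057])
E
```

```text
[ 0.44858448 -0.07109864  0.045     ] [ 0.43931609 -0.22995562  0.066     ]
[ 0.4517346  -0.07521916  0.045     ] [ 0.44046157 -0.23217167  0.066     ] [0.45470172 0.0780757  0.08      ]
clock 2.8 pos [ 0.4466 -0.0876  0.2082] w 0.0853 F [-0.5 -0.1 -0.8]
twist deg [ 0.53 -0.11 -0.29] travel mm [ 13.3  -0.  151.3]
```

Emit:
arm_command --twist '[[0.5,0,-0.3],[0,0,0],[0,0,0],[0,0,0],[0,0,0],[0,0,0]]' --travel '[[14,3,20],[0,0,40],[0,0,40],[0,0,35],[0,0,10],[0,0,0]]' --fingers '[0,0,0,0,0,0]'

```text
clock: 3.4
eef_pos: [0.4508, -0.068, 0.0621]
eef_rot: [[-0.005, 1.0, 0.005], [1.0, 0.005, 0.002], [0.002, 0.005, -1.0]]
wrist_force: [-0.1, 0.4, -0.1]
gripper_width: 0.0852
```

```bash
python3 - <<'E'
from h import *
togo([.450,-.073,.026])
E
```

```text
clock 3.4 pos [ 0.4508 -0.068   0.0621] w 0.0852 F [-0.1  0.4 -0.1]
twist deg [ 0.31 -0.12  0.28] travel mm [-5.  -1.  36.1]
```

Emit:
arm_command --twist '[[0.3,0,0.3],[0,0,0],[0,0,0],[0,0,0],[0,0,0],[0,0,0],[0,0,0],[0,0,0],[0,0,0]]' --travel '[[-5,-1,18],[0,0,16],[0,0,0],[0,0,0],[0,0,0],[0,0,0],[0,0,0],[0,0,0],[0,0,0]]' --fingers '[0,0,0,0.4,0.6,0.7,0.8,0.8,0.8]' --newtons 20

```text
clock: 4.3
eef_pos: [0.4581, -0.0736, 0.0395]
eef_rot: [[-0.004, 1.0, 0.019], [1.0, 0.004, -0.005], [-0.005, 0.019, -1.0]]
wrist_force: [-0.5, -0.1, 0.1]
gripper_width: 0.0202
```

```bash
python3 - <<'E'
from h import *
togo([.450,-.073,.15])
cv2.imwrite('pics/w2.png',env.get_image('wrist')[:,:,::-1])
E
```

```text
clock 4.3 pos [ 0.4581 -0.0736  0.0395] w 0.0202 F [-0.5 -0.1  0.1]
twist deg [1.07 0.28 0.21] travel mm [ 1.000e-01 -6.100e+00 -1.106e+02]
```

View pics/w2.png

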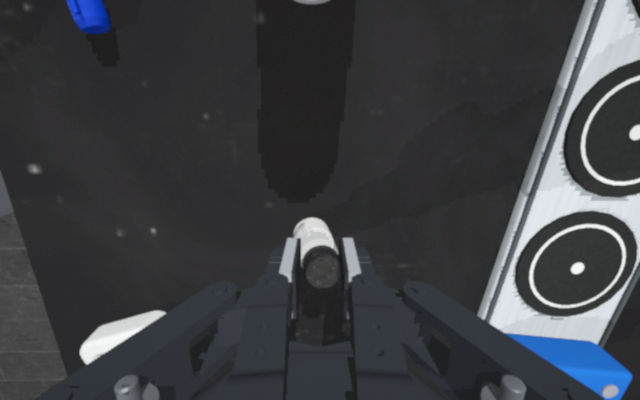

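The gripper drifted about +7 mm in x and +12 mm in z while closing. The vial is held by the cap, leaning slightly. I'll open, check that it stands, and grasp again lower.

Emit:
arm_command --twist '[[0,0,0],[0,0,0],[0,0,0]]' --travel '[[0,-3,0],[0,-3,0],[0,0,0]]' --fingers '[0.8,0.7,0.5]'

```text
clock: 4.65
eef_pos: [0.4513, -0.0735, 0.039]
eef_rot: [[-0.004, 1.0, 0.018], [1.0, 0.004, -0.004], [-0.005, 0.018, -1.0]]
wrist_force: [-0.8, 0.7, 0.2]
gripper_width: 0.0389
```

```bash
python3 - <<'E'
from h import *
togo([.450,-.073,.026])
cv2.imwrite('pics/w3.png',env.get_image('wrist')[:,:,::-1])
E
```

```text
clock 4.65 pos [ 0.4513 -0.0735  0.039 ] w 0.0389 F [-0.8  0.7  0.2]
twist deg [1.01 0.26 0.21] travel mm [ 0.5 -1.5 13. ]
```

View pics/w3.png

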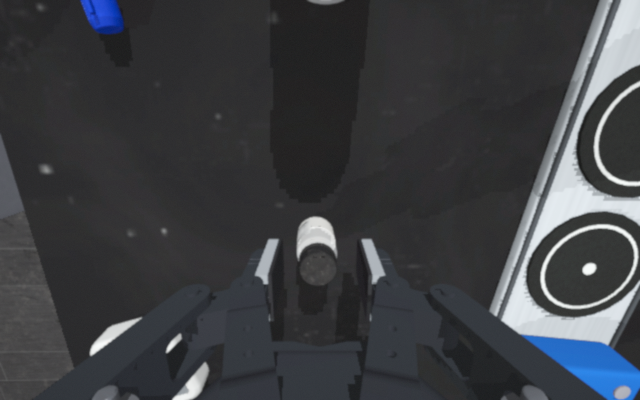

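The vial stands upright between the pads at about (317,255). I'll lower 12 mm and close gently.

Emit:
arm_command --twist '[[1,0.3,0.2],[0,0,0],[0,0,0],[0,0,0]]' --travel '[[0,-1,13],[0,0,0],[0,0,0],[0,0,0]]' --fingers '[0.5,0.5,0.5,0.5]'

```text
clock: 5.1
eef_pos: [0.4511, -0.0738, 0.0265]
eef_rot: [[0.0, 1.0, 0.002], [1.0, -0.0, 0.0], [0.0, 0.002, -1.0]]
wrist_force: [-0.7, -0.0, -0.1]
gripper_width: 0.0426
```

Emit:
arm_command --twist '[[0,0,0],[0,0,0],[0,0,0]]' --travel '[[0,0,0],[0,0,0],[0,0,0]]' --fingers '[0.6,0.65,0.7]'

```text
clock: 5.4
eef_pos: [0.4516, -0.074, 0.0274]
eef_rot: [[-0.0, 1.0, 0.003], [1.0, 0.0, -0.0], [-0.0, 0.003, -1.0]]
wrist_force: [-0.3, -0.3, 0.7]
gripper_width: 0.0257
```

Emit:
arm_command --twist '[[0,0,0],[0,0,0],[0,0,0]]' --travel '[[0,0,0],[0,0,0],[0,0,0]]' --fingers '[0.75,0.8,0.8]'

```text
clock: 5.7
eef_pos: [0.4517, -0.074, 0.0277]
eef_rot: [[-0.0, 1.0, 0.004], [1.0, 0.0, -0.001], [-0.001, 0.004, -1.0]]
wrist_force: [-0.3, 0.9, -0.4]
gripper_width: 0.0206
```

Emit:
arm_command --twist '[[0,0,0],[0,0,0],[0,0,0]]' --travel '[[0,0,0],[0,0,0],[0,0,-10]]' --fingers '[0.9,0.9,0.9]'

```text
clock: 6.0
eef_pos: [0.4505, -0.0735, 0.0367]
eef_rot: [[-0.0, 1.0, 0.001], [1.0, 0.0, 0.001], [0.001, 0.001, -1.0]]
wrist_force: [0.1, 0.4, -0.8]
gripper_width: 0.0207
```

```bash
python3 - <<'E'
from h import *
togo([.450,-.073,.026])
cv2.imwrite('pics/w4.png',env.get_image('wrist')[:,:,::-1])
E
```

```text
clock 6.0 pos [ 0.4505 -0.0735  0.0367] w 0.0207 F [ 0.1  0.4 -0.8]
twist deg [ 0.04 -0.04  0.01] travel mm [ 0.5 -0.5 10.7]
```

View pics/w4.png

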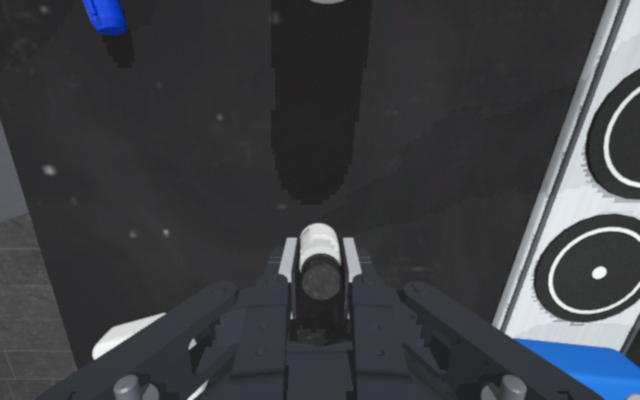

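The vial is upright between the pads and lifted. Next I carry it to the pad next to the grey block.

Emit:
arm_command --twist '[[0,0,0],[0,0,0],[0,0,0],[0,0,0],[0,0,0],[0,0,0],[0,0,0],[0,0,0],[0,0,0],[0,0,0]]' --travel '[[0,0,-20],[15,10,-30],[30,25,-10],[36,32,0],[36,32,0],[36,32,0],[36,32,0],[28,26,0],[12,10,0],[0,0,0]]' --fingers '[0.9,0.9,0.9,0.9,0.9,0.9,0.9,0.9,0.9,0.9]'

```text
clock: 7.05
eef_pos: [0.6622, 0.1638, 0.1113]
eef_rot: [[0.003, 1.0, 0.019], [1.0, -0.003, -0.001], [-0.001, 0.019, -1.0]]
wrist_force: [-0.9, -0.5, -0.2]
gripper_width: 0.0205
```

```bash
python3 - <<'E'
from h import *
togo([.654,.159,.0395])
cv2.imwrite('pics/w5.png',env.get_image('wrist')[:,:,::-1]);c=env.get_calibration('wrist')
print(proj(c,(.654,.159,.011)),proj(c,(.6528,.160,.011)))
E
```

```text
clock 7.05 pos [0.6622 0.1638 0.1113] w 0.0205 F [-0.9 -0.5 -0.2]
twist deg [ 1.1   0.06 -0.16] travel mm [-4.8 -9.6 71.6]
[310.16847475 205.82988899] [308.71502091 204.71218818]
```

View pics/w5.png

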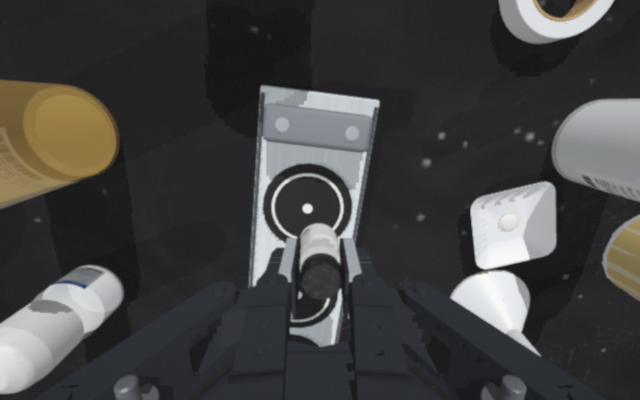

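```bash
python3 - <<'E'
from h import *
c=env.get_calibration('wrist')
print(hit(c,(307,208.7),.011))
E
```

```text
[0.65130547 0.1564855  0.011     ]
```

Emit:
arm_command --twist '[[1.1,0,-0.2],[0,0,0],[0,0,0],[0,0,0],[0,0,0]]' --travel '[[-6,-10,15],[0,0,20],[0,0,15],[0,0,0],[0,0,0]]' --fingers '[0.9,0.9,0.9,0.9,0.9]'

```text
clock: 7.6
eef_pos: [0.6458, 0.1511, 0.0567]
eef_rot: [[0.004, 1.0, -0.01], [1.0, -0.004, -0.003], [-0.003, -0.01, -1.0]]
wrist_force: [0.9, -0.0, 0.1]
gripper_width: 0.0203
```

```bash
python3 - <<'E'
from h import *
togo([.653,.158,.0395])
E
```

```text
clock 7.6 pos [0.6458 0.1511 0.0567] w 0.0203 F [ 0.9 -0.   0.1]
twist deg [-0.55  0.17 -0.2 ] travel mm [ 7.   7.4 17.1]
```

Emit:
arm_command --twist '[[-0.5,0,-0.2],[0,0,0],[0,0,0]]' --travel '[[6,7,0],[0,0,10],[0,0,0]]' --fingers '[0.9,0.9,0.9]'

```text
clock: 7.9
eef_pos: [0.6538, 0.1568, 0.0473]
eef_rot: [[0.001, 1.0, 0.002], [1.0, -0.001, -0.003], [-0.003, 0.002, -1.0]]
wrist_force: [-0.6, 0.3, -0.9]
gripper_width: 0.0205
```

```bash
python3 - <<'E'
from h import *
togo([.653,.158,.039])
E
```

```text
clock 7.9 pos [0.6538 0.1568 0.0473] w 0.0205 F [-0.6  0.3 -0.9]
twist deg [ 0.1   0.16 -0.04] travel mm [ 1.2 -0.8  8.3]
```

Emit:
arm_command --twist '[[0,0,0],[0,0,0],[0,0,0]]' --travel '[[1,-1,4],[0,0,4],[0,0,0]]' --fingers '[0.9,0.9,0.9]'

```text
clock: 8.2
eef_pos: [0.6536, 0.1583, 0.0394]
eef_rot: [[0.0, 1.0, 0.003], [1.0, -0.0, -0.003], [-0.003, 0.003, -1.0]]
wrist_force: [0.2, 0.5, -0.5]
gripper_width: 0.0204
```

```bash
python3 - <<'E'
from h import *
togo([.653,.158,.039])
cv2.imwrite('pics/w6.png',env.get_image('wrist')[:,:,::-1])
E
```

```text
clock 8.2 pos [0.6536 0.1583 0.0394] w 0.0204 F [ 0.2  0.5 -0.5]
twist deg [ 0.19  0.16 -0.  ] travel mm [-0.3 -0.6  0.4]
```

View pics/w6.png

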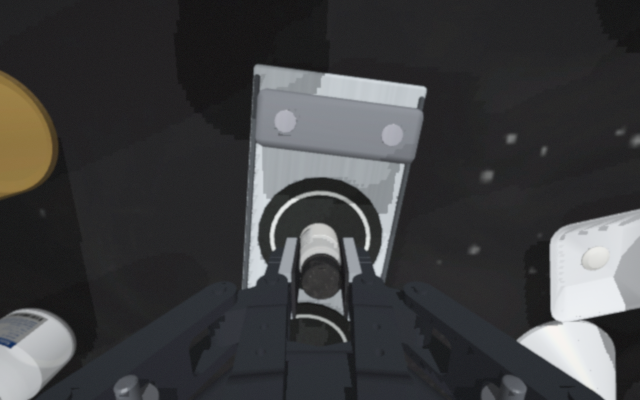

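The vial is at the pad centre. I'll release it slowly.

Emit:
arm_command --twist '[[0,0,0],[0,0,0],[0,0,0],[0,0,0],[0,0,0]]' --travel '[[0,0,0.5],[0,0,0],[0,0,0],[0,0,0],[0,0,0]]' --fingers '[0.85,0.75,0.65,0.55,0.5]'

```text
clock: 8.75
eef_pos: [0.6542, 0.1584, 0.04]
eef_rot: [[-0.0, 1.0, 0.005], [1.0, 0.0, -0.003], [-0.003, 0.005, -1.0]]
wrist_force: [-0.5, -0.0, 0.4]
gripper_width: 0.0428
```

```bash
python3 - <<'E'
from h import *
togo([.653,.158,.039])
cv2.imwrite('pics/w7.png',env.get_image('wrist')[:,:,::-1])
E
```

```text
clock 8.75 pos [0.6542 0.1584 0.04  ] w 0.0428 F [-0.5 -0.   0.4]
twist deg [0.29 0.15 0.  ] travel mm [-0.4 -1.2  1. ]
```

View pics/w7.png

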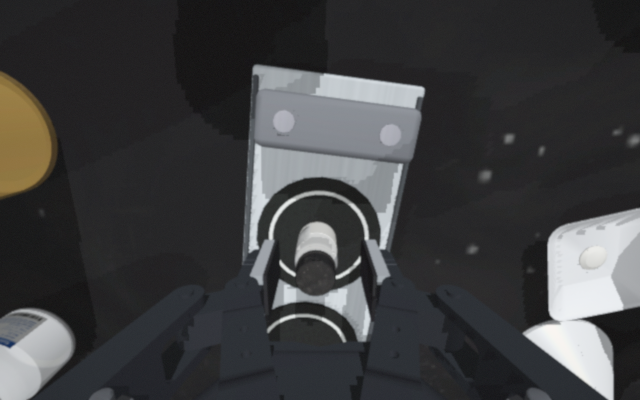

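The vial stands upright and free. Next is the blue-cap bottle.

Emit:
arm_command --twist '[[0.3,0,0],[0,0,0],[0,0,0],[0,0,0],[0,0,0],[0,0,0],[0,0,0],[0,0,0],[0,0,0],[0,0,0],[0,0,0],[0,0,0]]' --travel '[[0,0,-30],[0,0,-40],[0,0,-40],[-30,-15,0],[-38,-23,0],[-38,-23,0],[-38,-23,0],[-38,-23,0],[-38,-23,0],[-38,-23,0],[-38,-23,0],[-30,-15,0]]' --fingers '[0.4,0.2,0,0,0,0,0,0,0,0,0,0]'

```text
clock: 10.0
eef_pos: [0.46, -0.1755, 0.1582]
eef_rot: [[-0.009, 1.0, 0.009], [1.0, 0.009, -0.006], [-0.006, 0.009, -1.0]]
wrist_force: [0.3, 0.6, -1.1]
gripper_width: 0.0854
```

Emit:
arm_command --twist '[[0,0,0],[0,0,0]]' --travel '[[-10,0,0],[0,0,0]]' --fingers '[0,0]'

```text
clock: 10.2
eef_pos: [0.4587, -0.189, 0.1591]
eef_rot: [[-0.003, 1.0, 0.01], [1.0, 0.003, -0.007], [-0.007, 0.01, -1.0]]
wrist_force: [-0.3, 0.1, -0.8]
gripper_width: 0.0854
```

```bash
python3 - <<'E'
from h import *
togo([.440,-.231,.09])
im=env.get_image('wrist')[:,:,::-1];cv2.imwrite('pics/w8.png',im);c=env.get_calibration('wrist')
print(proj(c,(.440,-.231,.066)))
E
```

```text
clock 10.2 pos [ 0.4587 -0.189   0.1591] w 0.0854 F [-0.3  0.1 -0.8]
twist deg [0.6  0.41 0.17] travel mm [-41.4 -19.6  69.2]
[298.00429063 250.7665395 ]
```

View pics/w8.png

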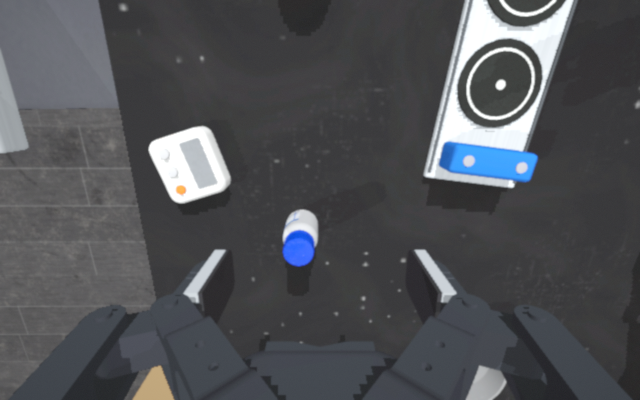

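```bash
python3 - <<'E'
from h import *
c=env.get_calibration('wrist')
for uv in [(180,204),(230,180)]: print(hit(c,uv,.015))
E
```

```text
[ 0.32091725 -0.20619736  0.015     ]
[ 0.3723302  -0.18177994  0.015     ]
```

Emit:
arm_command --twist '[[0.6,0.4,0.2],[0,0,0],[0,0,0],[0,0,0],[0,0,0]]' --travel '[[-30,-19,0],[-12,0,25],[0,0,20],[0,0,5],[0,0,0]]' --fingers '[0,0,0.1,0.2,0.25]'

```text
clock: 10.75
eef_pos: [0.4444, -0.2265, 0.109]
eef_rot: [[-0.01, 1.0, 0.003], [1.0, 0.01, 0.0], [0.0, 0.003, -1.0]]
wrist_force: [0.1, -0.7, -0.0]
gripper_width: 0.0638
```

```bash
python3 - <<'E'
from h import *
togo([.440,-.231,.025])
E
```

```text
clock 10.75 pos [ 0.4444 -0.2265  0.109 ] w 0.0638 F [ 0.1 -0.7 -0. ]
twist deg [ 0.16 -0.03  0.56] travel mm [-4.5 -4.7 84. ]
```

Timer corners are clear of the fingers. Continuing down.

Emit:
arm_command --twist '[[0,0,0.5],[0,0,0],[0,0,0],[0,0,0],[0,0,0]]' --travel '[[-5,-5,0],[0,0,15],[0,0,15],[0,0,5],[0,0,0]]' --fingers '[0.25,0.25,0.25,0.25,0.25]'

```text
clock: 11.25
eef_pos: [0.4429, -0.2316, 0.0781]
eef_rot: [[-0.005, 1.0, 0.009], [1.0, 0.005, -0.005], [-0.005, 0.009, -1.0]]
wrist_force: [-0.0, -0.3, 0.2]
gripper_width: 0.0644
```

```bash
python3 - <<'E'
from h import *
togo([.440,-.231,.025])
cv2.imwrite('pics/w9.png',env.get_image('wrist')[:,:,::-1])
E
```

```text
clock 11.25 pos [ 0.4429 -0.2316  0.0781] w 0.0644 F [-0.  -0.3  0.2]
twist deg [0.52 0.27 0.3 ] travel mm [ 0.9 -3.4 53. ]
```

View pics/w9.png

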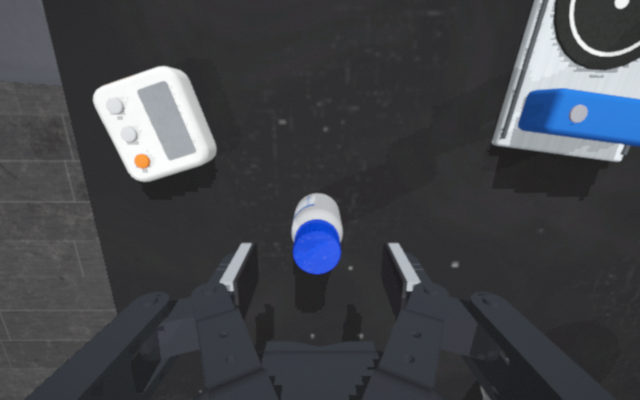

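The bottle, at about (317,245), is centred between the fingers.

Emit:
arm_command --twist '[[0.5,0.3,0.3],[0,0,0],[0,0,0],[0,0,0],[0,0,0]]' --travel '[[1,-2,16],[0,0,18],[0,0,14],[0,0,4],[0,0,0]]' --fingers '[0.25,0.25,0.25,0.25,0.25]'

```text
clock: 11.8
eef_pos: [0.4428, -0.2321, 0.0259]
eef_rot: [[0.001, 1.0, 0.004], [1.0, -0.001, -0.003], [-0.003, 0.004, -1.0]]
wrist_force: [0.6, -0.7, -0.1]
gripper_width: 0.0643
```

Emit:
arm_command --twist '[[0,0,0],[0,0,0],[0,0,0],[0,0,0],[0,0,0],[0,0,0],[0,0,0],[0,0,0]]' --travel '[[0,0,0],[0,0,0],[0,0,0],[0,0,0],[0,0,0],[0,0,0],[0,0,0],[0,0,0]]' --fingers '[0.35,0.45,0.5,0.55,0.6,0.65,0.7,0.75]'

```text
clock: 12.6
eef_pos: [0.4442, -0.2332, 0.0284]
eef_rot: [[0.001, 1.0, 0.007], [1.0, -0.001, -0.006], [-0.006, 0.007, -1.0]]
wrist_force: [-0.1, -0.6, -0.0]
gripper_width: 0.0307
```

```bash
python3 - <<'E'
from h import *
togo([.440,-.231,.025])
cv2.imwrite('pics/w10.png',env.get_image('wrist')[:,:,::-1])
E
```

```text
clock 12.6 pos [ 0.4442 -0.2332  0.0284] w 0.0307 F [-0.1 -0.6 -0. ]
twist deg [ 0.43  0.33 -0.05] travel mm [ 2.3 -4.3  3.3]
```

View pics/w10.png

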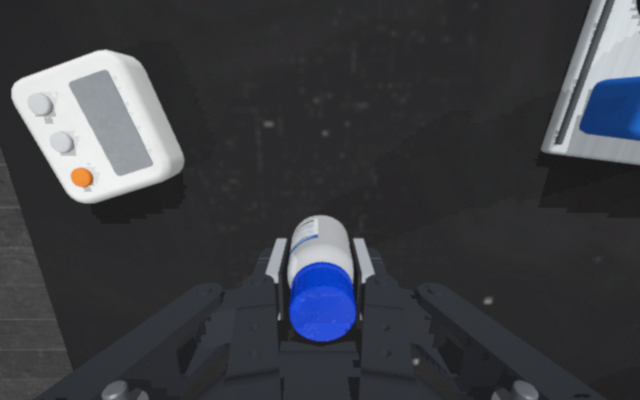

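The bottle is gripped upright by its body. Next I carry it to the third pad.

Emit:
arm_command --twist '[[0,0,0],[0,0,0],[0,0,0],[0,0,0],[0,0,0],[0,0,0],[0,0,0],[0,0,0],[0,0,0],[0,0,0],[0,0,0],[0,0,0]]' --travel '[[0,0,0],[0,0,-15],[0,0,-30],[10,6,-25],[25,16,-5],[40,26,0],[44,29,0],[44,29,0],[44,29,0],[40,26,0],[25,15,0],[10,6,0]]' --fingers '[0.85,0.85,0.85,0.85,0.85,0.85,0.85,0.85,0.85,0.85,0.85,0.85]' --newtons 30

```text
clock: 13.85
eef_pos: [0.6272, 0.049, 0.1057]
eef_rot: [[0.008, 1.0, 0.01], [1.0, -0.008, -0.005], [-0.005, 0.01, -1.0]]
wrist_force: [0.4, -0.9, -1.0]
gripper_width: 0.0303
```

Emit:
arm_command --twist '[[0,0,0],[0,0,0]]' --travel '[[0,0,0],[0,0,0]]' --fingers '[0.85,0.85]'

```text
clock: 14.05
eef_pos: [0.6267, 0.0496, 0.1048]
eef_rot: [[0.005, 1.0, 0.008], [1.0, -0.005, -0.006], [-0.006, 0.008, -1.0]]
wrist_force: [-0.0, -0.8, 0.4]
gripper_width: 0.0305
```

```bash
python3 - <<'E'
from h import *
togo([.642,.0725,.0394])
cv2.imwrite('pics/w11.png',env.get_image('wrist')[:,:,::-1])
E
```

```text
clock 14.05 pos [0.6267 0.0496 0.1048] w 0.0305 F [-0.  -0.8  0.4]
twist deg [ 0.45  0.32 -0.29] travel mm [23.3 14.6 65.4]
```

View pics/w11.png

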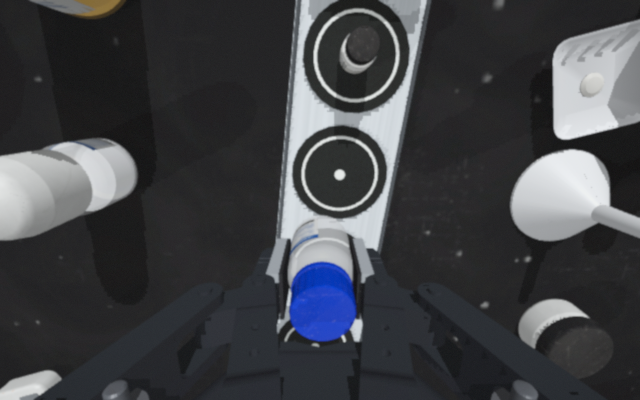

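```bash
python3 - <<'E'
from h import *
c=env.get_calibration('wrist')
print(hit(c,(339.5,174.5),.011))
E
```

```text
[0.64171986 0.07293479 0.011     ]
```

Emit:
arm_command --twist '[[0.4,0.3,-0.3],[0,0,0],[0,0,0],[0,0,0],[0,0,0]]' --travel '[[15,10,10],[7,4,20],[0,0,15],[0,0,5],[0,0,0]]' --fingers '[0.85,0.85,0.85,0.85,0.85]'

```text
clock: 14.6
eef_pos: [0.639, 0.0638, 0.0537]
eef_rot: [[0.01, 1.0, -0.001], [1.0, -0.01, -0.002], [-0.002, -0.001, -1.0]]
wrist_force: [-0.1, -0.3, -0.8]
gripper_width: 0.0305
```

```bash
python3 - <<'E'
from h import *
togo([.642,.073,.0394])
E
```

```text
clock 14.6 pos [0.639  0.0638 0.0537] w 0.0305 F [-0.1 -0.3 -0.8]
twist deg [-0.03  0.09 -0.55] travel mm [ 9.2  2.9 14.3]
```

Emit:
arm_command --twist '[[0,0,-0.5],[0,0,0],[0,0,0],[0,0,0]]' --travel '[[8,3,0],[0,0,7],[0,0,4],[0,0,0]]' --fingers '[0.85,0.85,0.85,0.85]'

```text
clock: 15.0
eef_pos: [0.6431, 0.071, 0.044]
eef_rot: [[0.002, 1.0, 0.002], [1.0, -0.002, -0.002], [-0.002, 0.002, -1.0]]
wrist_force: [0.0, -0.5, -0.2]
gripper_width: 0.0301
```

```bash
python3 - <<'E'
from h import *
togo([.642,.072,.0394])
cv2.imwrite('pics/w12.png',env.get_image('wrist')[:,:,::-1])
E
```

```text
clock 15.0 pos [0.6431 0.071  0.044 ] w 0.0301 F [ 0.  -0.5 -0.2]
twist deg [ 0.13  0.11 -0.1 ] travel mm [ 1.  -1.1  4.6]
```

View pics/w12.png

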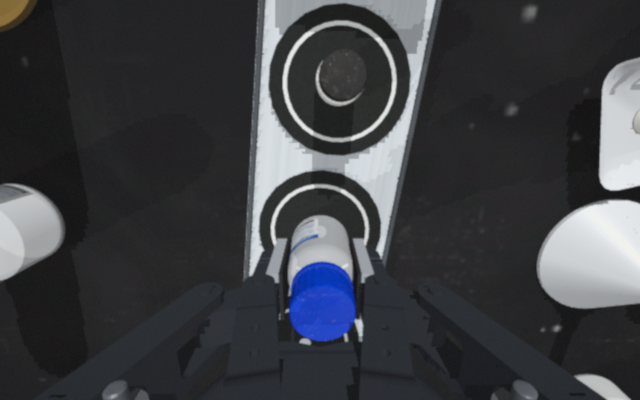

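The vial is centred on its pad. I'll lower the last 4 mm and release.

Emit:
arm_command --twist '[[0,0,0],[0,0,0],[0,0,0],[0,0,0],[0,0,0],[0,0,0],[0,0,0],[0,0,0],[0,0,0]]' --travel '[[1,-1,3],[0,0,1.5],[0,0,0.5],[0,0,0],[0,0,0],[0,0,0],[0,0,0],[0,0,0],[0,0,0]]' --fingers '[0.85,0.85,0.85,0.75,0.65,0.6,0.5,0.4,0.3]'

```text
clock: 15.95
eef_pos: [0.6432, 0.0722, 0.0402]
eef_rot: [[0.001, 1.0, 0.005], [1.0, -0.001, -0.002], [-0.002, 0.005, -1.0]]
wrist_force: [-0.2, -0.2, -0.4]
gripper_width: 0.0598
```

```bash
python3 - <<'E'
from h import *
togo([.45,.076,.16])
cv2.imwrite('pics/w13.png',env.get_image('wrist')[:,:,::-1])
E
```

```text
clock 15.95 pos [0.6432 0.0722 0.0402] w 0.0598 F [-0.2 -0.2 -0.4]
twist deg [ 0.3   0.12 -0.09] travel mm [   3.3 -192.6 -120.8]
```

View pics/w13.png

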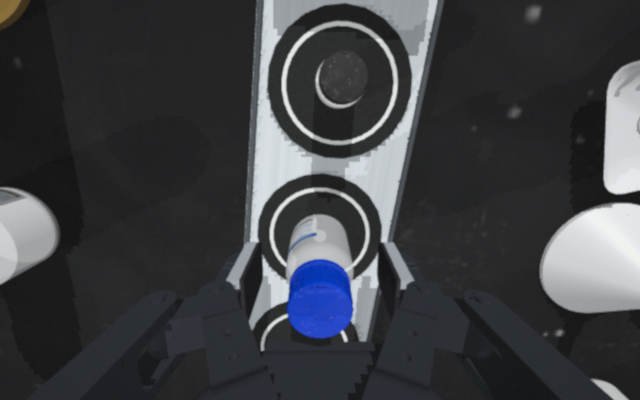

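The blue-cap bottle stands centred on its pad. Next is the dome bottle.

Emit:
arm_command --twist '[[0.3,0,0],[0,0,0],[0,0,0],[0,0,0],[0,0,0],[0,0,0],[0,0,0],[0,0,0],[0,0,0],[0,0,0],[0,0,0],[0,0,0]]' --travel '[[0,0,-30],[0,0,-40],[0,0,-45],[0,0,-40],[0,-20,0],[-2,-35,0],[-2,-35,0],[-2,-35,0],[-2,-30,0],[0,-15,0],[0,0,0],[0,0,0]]' --fingers '[0.2,0.1,0,0,0,0,0,0,0,0,0,0]'

```text
clock: 17.2
eef_pos: [0.468, 0.0643, 0.2028]
eef_rot: [[0.002, 1.0, 0.004], [1.0, -0.002, -0.002], [-0.002, 0.004, -1.0]]
wrist_force: [1.4, 0.7, -0.2]
gripper_width: 0.0854
```

```bash
python3 - <<'E'
from h import *
togo([.453,.075,.06])
cv2.imwrite('pics/w14.png',env.get_image('wrist')[:,:,::-1]);c=env.get_calibration('wrist')
print(proj(c,(.453,.076,.098)),proj(c,(.453,.076,.05)))
E
```

```text
clock 17.2 pos [0.468  0.0643 0.2028] w 0.0854 F [ 1.4  0.7 -0.2]
twist deg [ 0.26  0.14 -0.11] travel mm [ 11.1 -15.6 142.7]
[302.6988728  186.05774686] [305.18115829 173.4458148 ]
```

View pics/w14.png

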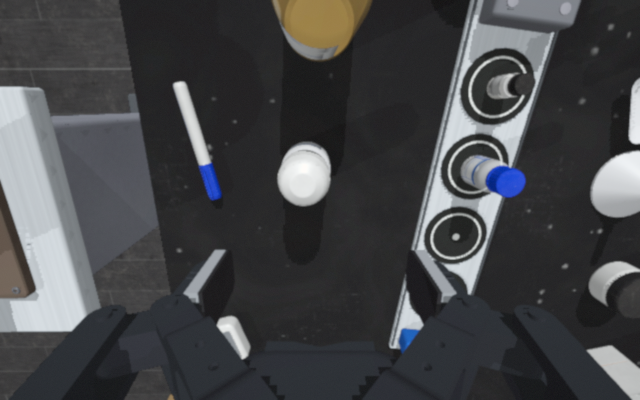

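Emit:
arm_command --twist '[[0.3,0,0],[0,0,0],[0,0,0],[0,0,0],[0,0,0],[0,0,0]]' --travel '[[10,-14,0],[0,0,25],[0,0,35],[0,0,15],[0,0,0],[0,0,0]]' --fingers '[0,0,0,0,0,0]'

```text
clock: 17.85
eef_pos: [0.4556, 0.0772, 0.1273]
eef_rot: [[0.001, 1.0, 0.0], [1.0, -0.001, -0.001], [-0.001, 0.0, -1.0]]
wrist_force: [0.1, 0.3, 0.8]
gripper_width: 0.0857
```

```bash
python3 - <<'E'
from h import *
togo([.453,.076,.056])
cv2.imwrite('pics/w15.png',env.get_image('wrist')[:,:,::-1])
E
```

```text
clock 17.85 pos [0.4556 0.0772 0.1273] w 0.0857 F [0.1 0.3 0.8]
twist deg [ 0.    0.08 -0.09] travel mm [-1.1 -2.6 71.3]
```

View pics/w15.png

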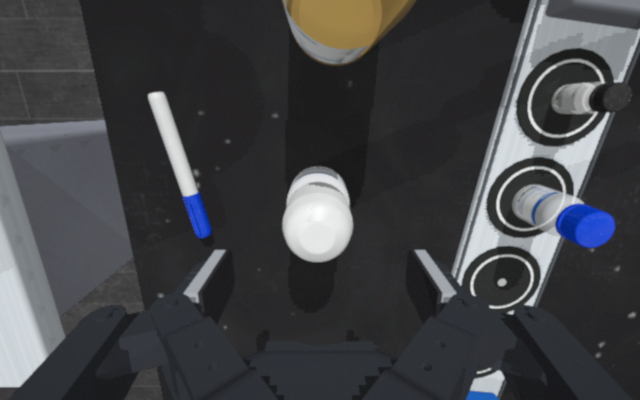

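The dome bottle, at about (318,222), is centred between the open fingers. Going down to close.

Emit:
arm_command --twist '[[0,0,0],[0,0,0],[0,0,0],[0,0,0],[0,0,0]]' --travel '[[-1,-1,20],[0,0,25],[0,0,18],[0,0,7],[0,0,0]]' --fingers '[0,0,0,0.1,0.15]'

```text
clock: 18.4
eef_pos: [0.4614, 0.0765, 0.0632]
eef_rot: [[0.001, 1.0, 0.015], [1.0, -0.001, -0.002], [-0.002, 0.015, -1.0]]
wrist_force: [-1.0, -0.3, -0.6]
gripper_width: 0.0726
```

Emit:
arm_command --twist '[[0,0,0],[0,0,0],[0,0,0],[0,0,0],[0,0,0],[0,0,0],[0,0,0],[0,0,0]]' --travel '[[0,0,0],[0,0,0],[0,0,0],[0,0,0],[0,0,0],[0,0,0],[0,0,0],[0,0,0]]' --fingers '[0.2,0.25,0.3,0.35,0.4,0.45,0.5,0.55]'

```text
clock: 19.2
eef_pos: [0.4645, 0.0766, 0.0681]
eef_rot: [[0.001, 1.0, 0.023], [1.0, -0.001, -0.002], [-0.002, 0.023, -1.0]]
wrist_force: [-0.6, -0.4, 1.5]
gripper_width: 0.0471
```

```bash
python3 - <<'E'
from h import *
togo([.453,.076,.056])
cv2.imwrite('pics/w16.png',env.get_image('wrist')[:,:,::-1])
E
```

```text
clock 19.2 pos [0.4645 0.0766 0.0681] w 0.0471 F [-0.6 -0.4  1.5]
twist deg [ 1.31  0.12 -0.05] travel mm [ -0.6 -11.8  11.9]
```

View pics/w16.png

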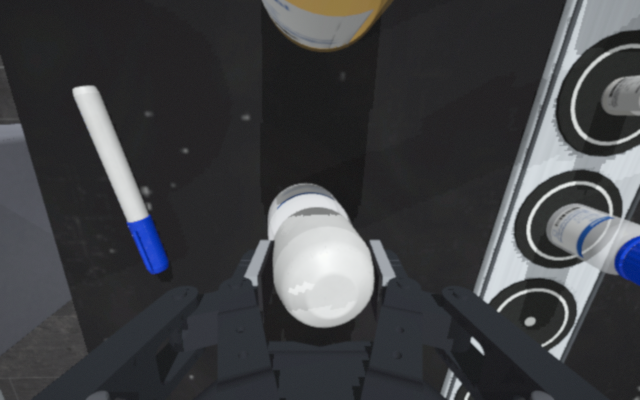

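The arm drifted +x and +z again while closing from fully open, and the bottle leans a little. I'll ease open, re-centre, and close from a narrower opening.

Emit:
arm_command --twist '[[0.4,0,0],[0.4,0,0],[0.4,0,0],[0,0,0]]' --travel '[[0,-4,0],[0,-4,0],[0,-2,0],[0,0,0]]' --fingers '[0.5,0.45,0.4,0.35]'

```text
clock: 19.65
eef_pos: [0.454, 0.0765, 0.0678]
eef_rot: [[0.001, 1.0, 0.001], [1.0, -0.001, -0.002], [-0.002, 0.001, -1.0]]
wrist_force: [0.6, 0.5, -0.6]
gripper_width: 0.0553
```

```bash
python3 - <<'E'
from h import *
togo([.453,.076,.056])
print(env.read_state()['joint_pos'])
cv2.imwrite('pics/w17.png',env.get_image('wrist')[:,:,::-1])
E
```

```text
clock 19.65 pos [0.454  0.0765 0.0678] w 0.0553 F [ 0.6  0.5 -0.6]
twist deg [ 0.07  0.13 -0.05] travel mm [-0.5 -1.1 11.8]
[-0.05283077  0.03385511  2.21208934 -0.0027687   0.89423324 -0.05014239]
```

View pics/w17.png

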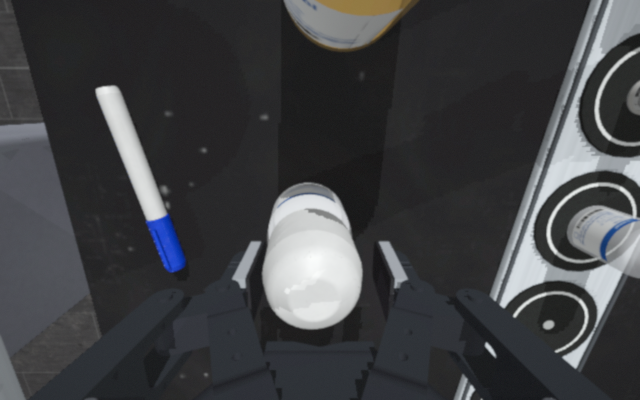

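The bottle stands upright again at about (312,280). I'll lower 11 mm, shift x by -2 and close gently.

Emit:
arm_command --twist '[[0,0,0],[0,0,0],[0,0,0]]' --travel '[[0,-2,6],[0,0,6],[0,0,0]]' --fingers '[0.35,0.35,0.35]'

```text
clock: 20.0
eef_pos: [0.4514, 0.0765, 0.0546]
eef_rot: [[0.001, 1.0, 0.0], [1.0, -0.001, -0.002], [-0.002, 0.0, -1.0]]
wrist_force: [0.1, -0.2, -0.3]
gripper_width: 0.0556
```

Emit:
arm_command --twist '[[0,0,0],[0,0,0],[0,0,0],[0,0,0]]' --travel '[[0,0,0],[0,0,0],[0,0,0],[0,0,0]]' --fingers '[0.4,0.43,0.46,0.5]'

```text
clock: 20.4
eef_pos: [0.4511, 0.0766, 0.0542]
eef_rot: [[0.001, 1.0, -0.001], [1.0, -0.001, -0.002], [-0.002, -0.001, -1.0]]
wrist_force: [0.1, -0.3, -0.4]
gripper_width: 0.0461
```

```bash
python3 - <<'E'
from h import *
togo([.453,.076,.056])
cv2.imwrite('pics/w18.png',env.get_image('wrist')[:,:,::-1])
E
```

```text
clock 20.4 pos [0.4511 0.0766 0.0542] w 0.0461 F [ 0.1 -0.3 -0.4]
twist deg [-0.07  0.11 -0.05] travel mm [-0.6  1.9 -1.8]
```

View pics/w18.png

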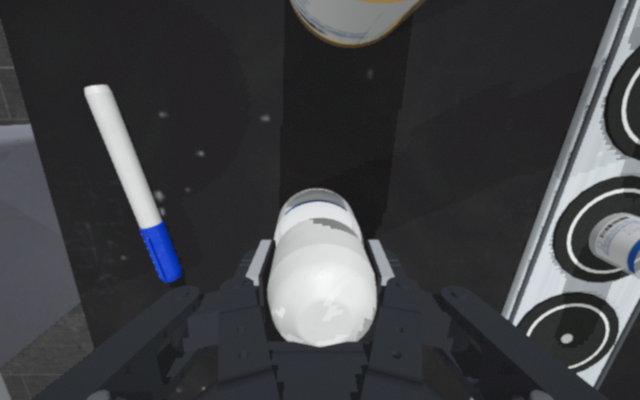

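The dome bottle is held upright. I'll carry it sideways first, then forward to the second pad.

Emit:
arm_command --twist '[[0,0,0],[0,0,0],[0,0,0],[0,0,0],[0,0,0],[0,0,0],[0,0,0],[0,0,0],[0,0,0],[0,0,0],[0,0,0],[0,0,0]]' --travel '[[0,0,0],[0,0,-10],[-10,0,-20],[-30,0,-15],[-30,5,0],[-12,20,0],[0,35,0],[0,38,0],[0,35,0],[0,20,0],[0,8,0],[0,0,0]]' --fingers '[0.6,0.6,0.6,0.6,0.6,0.6,0.6,0.6,0.6,0.6,0.6,0.6]'

```text
clock: 21.65
eef_pos: [0.6196, -0.0096, 0.108]
eef_rot: [[0.001, 1.0, 0.008], [1.0, -0.001, -0.005], [-0.005, 0.008, -1.0]]
wrist_force: [-0.1, -0.6, -1.5]
gripper_width: 0.046
```

Emit:
arm_command --twist '[[0,0,0],[0,0,0]]' --travel '[[0,0,0],[0,0,0]]' --fingers '[0.6,0.6]'

```text
clock: 21.85
eef_pos: [0.6178, -0.0093, 0.1079]
eef_rot: [[0.001, 1.0, 0.006], [1.0, -0.001, -0.005], [-0.005, 0.006, -1.0]]
wrist_force: [-0.4, 0.1, -0.9]
gripper_width: 0.0458
```

```bash
python3 - <<'E'
from h import *
togo([.632,-.010,.0652])
cv2.imwrite('pics/w19.png',env.get_image('wrist')[:,:,::-1])
E
```

```text
clock 21.85 pos [ 0.6178 -0.0093  0.1079] w 0.0458 F [-0.4  0.1 -0.9]
twist deg [ 0.35  0.28 -0.04] travel mm [-0.4 13.9 42.8]
```

View pics/w19.png

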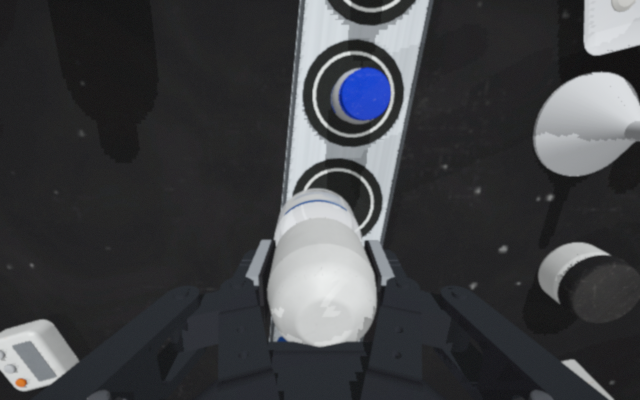

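Emit:
arm_command --twist '[[0.3,0.3,0],[0,0,0],[0,0,0],[0,0,0],[0,0,0]]' --travel '[[0,13,0],[0,0,12],[0,0,12],[0,0,4],[0,0,0]]' --fingers '[0.6,0.6,0.6,0.6,0.6]'

```text
clock: 22.4
eef_pos: [0.626, -0.0086, 0.0763]
eef_rot: [[0.001, 1.0, -0.005], [1.0, -0.001, 0.001], [0.001, -0.005, -1.0]]
wrist_force: [0.8, -0.8, -0.7]
gripper_width: 0.0461
```

```bash
python3 - <<'E'
from h import *
togo([.632,-.010,.0652])
cv2.imwrite('pics/w20.png',env.get_image('wrist')[:,:,::-1])
cv2.imwrite('pics/top20.png',env.get_image('top')[130:280,220:420,::-1].repeat(3,0).repeat(3,1))
E
```

```text
clock 22.4 pos [ 0.626  -0.0086  0.0763] w 0.0461 F [ 0.8 -0.8 -0.7]
twist deg [-0.26 -0.07 -0.03] travel mm [-1.4  6.1 11.1]
```

View pics/w20.png

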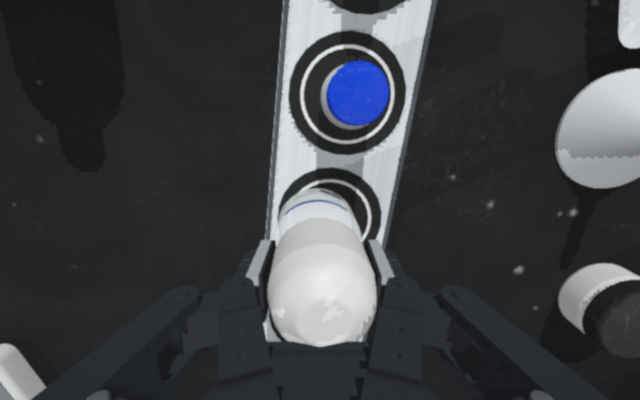

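View pics/top20.png

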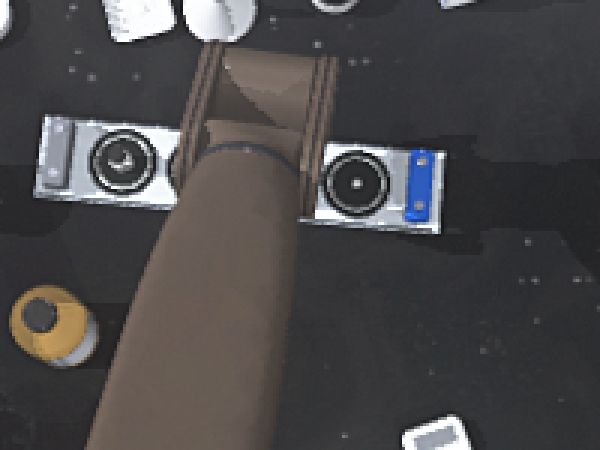

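Emit:
arm_command --twist '[[-0.3,0,0],[0,0,0],[0,0,0],[0,0,0]]' --travel '[[-1,6,0],[0,0,5],[0,0,3],[0,0,0]]' --fingers '[0.6,0.6,0.6,0.6]'

```text
clock: 22.9
eef_pos: [0.6341, -0.01, 0.0699]
eef_rot: [[0.001, 1.0, 0.005], [1.0, -0.001, 0.0], [0.0, 0.005, -1.0]]
wrist_force: [-0.8, -0.3, -1.2]
gripper_width: 0.0462
```

```bash
python3 - <<'E'
from h import *
togo([.632,-.010,.0652])
cv2.imwrite('pics/w21.png',env.get_image('wrist')[:,:,::-1])
E
```

```text
clock 22.9 pos [ 0.6341 -0.01    0.0699] w 0.0462 F [-0.8 -0.3 -1.2]
twist deg [ 0.29 -0.03 -0.03] travel mm [-0.  -2.1  4.7]
```

View pics/w21.png

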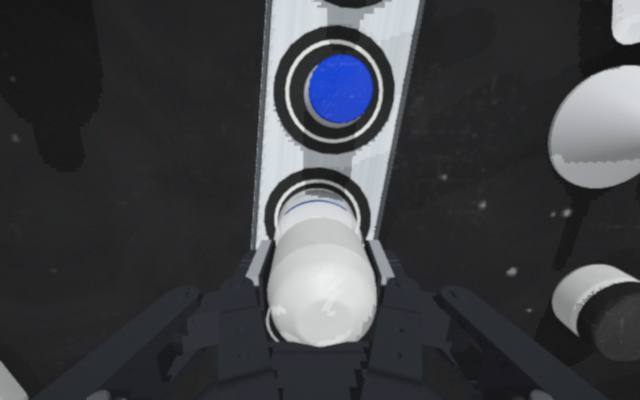

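The bottle base is centred in the ring. I'll lower it and release.

Emit:
arm_command --twist '[[0.3,0,0],[0,0,0],[0,0,0],[0,0,0],[0,0,0],[0,0,0],[0,0,0],[0,0,0],[0,0,0]]' --travel '[[0,-1,3],[0,0,1.5],[0,0,0.5],[0,0,0],[0,0,0],[0,0,0],[0,0,0],[0,0,0],[0,0,0]]' --fingers '[0.6,0.6,0.6,0.5,0.42,0.35,0.3,0.25,0.2]'

```text
clock: 23.85
eef_pos: [0.6339, -0.01, 0.066]
eef_rot: [[0.0, 1.0, 0.002], [1.0, -0.0, 0.0], [0.0, 0.002, -1.0]]
wrist_force: [0.5, -0.4, -0.0]
gripper_width: 0.0684
```

```bash
python3 - <<'E'
from h import *
togo([.632,-.010,.0652])
cv2.imwrite('pics/w22.png',env.get_image('wrist')[:,:,::-1])
E
```

```text
clock 23.85 pos [ 0.6339 -0.01    0.066 ] w 0.0684 F [ 0.5 -0.4 -0. ]
twist deg [ 0.1  -0.   -0.03] travel mm [ 0.  -1.9  0.8]
```

View pics/w22.png

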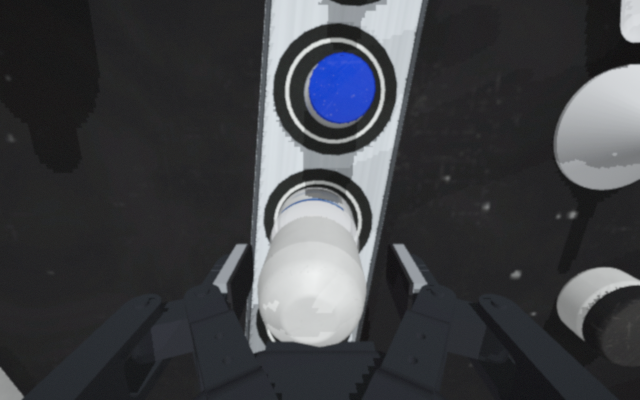

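The dome bottle stands on its pad. Next is the amber bottle.

Emit:
arm_command --twist '[[0.1,0,0],[0,0,0],[0,0,0],[0,0,0],[0,0,0],[0,0,0],[0,0,0],[0,0,0],[0,0,0],[0,0,0],[0,0,0],[0,0,0]]' --travel '[[0,0,-30],[0,0,-40],[0,0,-45],[0,0,-45],[5,-10,-20],[30,-25,0],[35,-30,0],[35,-30,0],[35,-28,0],[25,-15,0],[10,-5,0],[0,0,0]]' --fingers '[0.2,0.2,0.2,0.2,0.2,0.2,0.2,0.2,0.2,0.2,0.25,0.3]'

```text
clock: 25.1
eef_pos: [0.4868, 0.1695, 0.255]
eef_rot: [[0.004, 1.0, 0.004], [1.0, -0.004, 0.001], [0.001, 0.004, -1.0]]
wrist_force: [0.7, -1.4, 0.0]
gripper_width: 0.0595
```

Emit:
arm_command --twist '[[0,0,0]]' --travel '[[0,0,0]]' --fingers '[0.3]'

```text
clock: 25.2
eef_pos: [0.4872, 0.1691, 0.2551]
eef_rot: [[0.004, 1.0, 0.005], [1.0, -0.004, 0.001], [0.001, 0.005, -1.0]]
wrist_force: [-0.4, -0.5, -0.8]
gripper_width: 0.0597
```

```bash
python3 - <<'E'
from h import *
togo([.468,.216,.141])
cv2.imwrite('pics/w23.png',env.get_image('wrist')[:,:,::-1]);c=env.get_calibration('wrist')
print(proj(c,(.468,.216,.150)))
E
```

```text
clock 25.2 pos [0.4872 0.1691 0.2551] w 0.0597 F [-0.4 -0.5 -0.8]
twist deg [ 0.26 -0.05 -0.21] travel mm [ 46.7 -19.9 114. ]
[296.34450485 143.7658561 ]
```

View pics/w23.png

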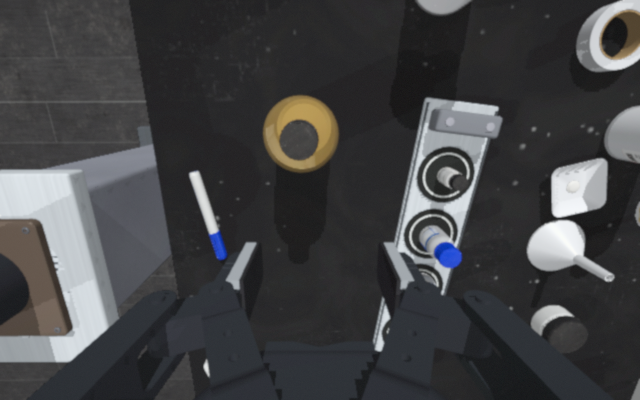

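The amber cap shows at about (298,140), close to the prediction of (296,144). Moving above it.

Emit:
arm_command --twist '[[0.2,0,-0.2],[0,0,0],[0,0,0],[0,0,0],[0,0,0]]' --travel '[[30,-15,0],[15,-4,20],[0,0,20],[0,0,5],[0,0,0]]' --fingers '[0.35,0.4,0.4,0.4,0.4]'

```text
clock: 25.75
eef_pos: [0.474, 0.21, 0.2095]
eef_rot: [[0.011, 1.0, 0.004], [1.0, -0.011, -0.0], [-0.0, 0.004, -1.0]]
wrist_force: [0.1, 0.6, -0.6]
gripper_width: 0.0514
```

```bash
python3 - <<'E'
from h import *
togo([.469,.2175,.142])
cv2.imwrite('pics/w24.png',env.get_image('wrist')[:,:,::-1]);c=env.get_calibration('wrist')
print(proj(c,(.469,.2175,.150)))
E
```

```text
clock 25.75 pos [0.474  0.21   0.2095] w 0.0514 F [ 0.1  0.6 -0.6]
twist deg [ 0.21  0.01 -0.62] travel mm [ 7.5 -5.3 67.5]
[313.83648562 208.85411468]
```

View pics/w24.png

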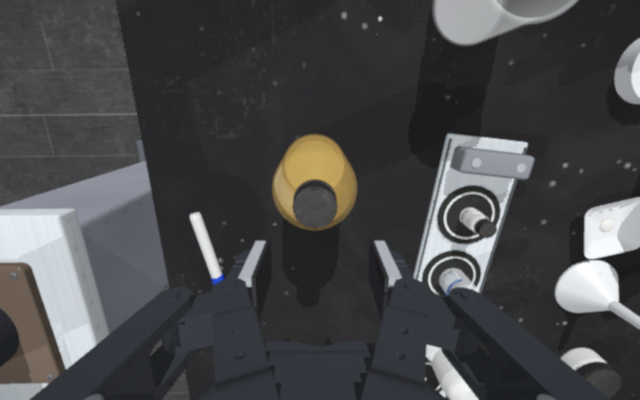

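Emit:
arm_command --twist '[[0.2,0,-0.6],[0,0,0],[0,0,0],[0,0,0]]' --travel '[[7,-4,5],[0,0,15],[0,0,12],[0,0,0]]' --fingers '[0.4,0.4,0.4,0.4]'

```text
clock: 26.2
eef_pos: [0.4721, 0.2166, 0.1777]
eef_rot: [[0.002, 1.0, 0.004], [1.0, -0.002, 0.001], [0.001, 0.004, -1.0]]
wrist_force: [0.9, 0.1, -0.2]
gripper_width: 0.0511
```

```bash
python3 - <<'E'
from h import *
togo([.469,.2175,.142])
cv2.imwrite('pics/w25.png',env.get_image('wrist')[:,:,::-1]);c=env.get_calibration('wrist')
print(proj(c,(.469,.2175,.150)))
E
```

```text
clock 26.2 pos [0.4721 0.2166 0.1777] w 0.0511 F [ 0.9  0.1 -0.2]
twist deg [ 0.25 -0.04 -0.11] travel mm [ 0.9 -3.2 35.7]
[316.03586573 236.80648612]
```

View pics/w25.png

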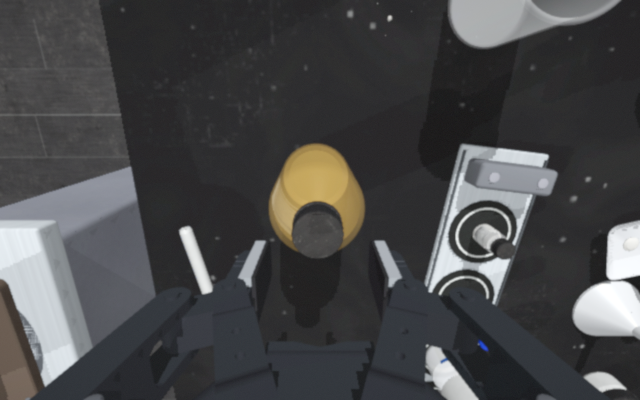

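The cap shows at about (318,235), so the bottle is near (0.470, 0.2185). Final descent to TCP z = 0.142.

Emit:
arm_command --twist '[[0.2,0,-0.1],[0,0,0],[0,0,0],[0,0,0],[0,0,0]]' --travel '[[2,-2,10],[0,0,14],[0,0,8],[0,0,3],[0,0,0]]' --fingers '[0.4,0.4,0.4,0.4,0.4]'

```text
clock: 26.75
eef_pos: [0.4703, 0.219, 0.1403]
eef_rot: [[-0.0, 1.0, 0.001], [1.0, 0.0, 0.001], [0.001, 0.001, -1.0]]
wrist_force: [1.2, 0.2, 0.7]
gripper_width: 0.0513
```

```bash
python3 - <<'E'
from h import *
togo([.470,.2185,.142])
E
```

```text
clock 26.75 pos [0.4703 0.219  0.1403] w 0.0513 F [1.2 0.2 0.7]
twist deg [ 0.08 -0.04  0.01] travel mm [-0.5 -0.3 -1.7]
```

Emit:
arm_command --twist '[[0,0,0],[0,0,0],[0,0,0],[0,0,0],[0,0,0],[0,0,0],[0,0,0]]' --travel '[[0,0,-1.5],[0,0,0],[0,0,0],[0,0,0],[0,0,0],[0,0,0],[0,0,0]]' --fingers '[0.4,0.5,0.55,0.6,0.65,0.7,0.75]' --newtons 50

```text
clock: 27.45
eef_pos: [0.4704, 0.2192, 0.1431]
eef_rot: [[-0.0, 1.0, 0.002], [1.0, 0.0, 0.001], [0.001, 0.002, -1.0]]
wrist_force: [-0.8, -0.7, -0.4]
gripper_width: 0.0315
```

```bash
python3 - <<'E'
from h import *
togo([.470,.2185,.142])
cv2.imwrite('pics/w26.png',env.get_image('wrist')[:,:,::-1])
E
```

```text
clock 27.45 pos [0.4704 0.2192 0.1431] w 0.0315 F [-0.8 -0.7 -0.4]
twist deg [ 0.11 -0.07  0.02] travel mm [-0.7 -0.4  1.1]
```

View pics/w26.png

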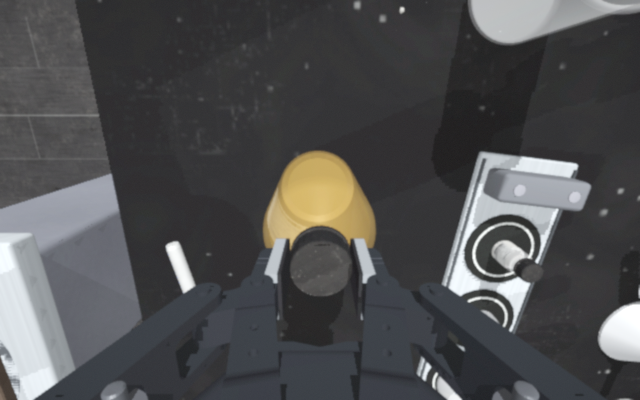

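The cap is gripped at 31.5 mm. Lifting gently.

Emit:
arm_command --twist '[[0,0,0],[0,0,0],[0,0,0],[0,0,0],[0,0,0],[0,0,0],[0,0,0],[0,0,0]]' --travel '[[0,0,0],[0,0,0],[0,0,-5],[0,0,-12],[0,0,-15],[0,0,-12],[0,0,-6],[0,0,0]]' --fingers '[0.85,0.85,0.85,0.85,0.85,0.85,0.85,0.85]' --newtons 80

```text
clock: 28.3
eef_pos: [0.4676, 0.2182, 0.1922]
eef_rot: [[0.0, 1.0, -0.005], [1.0, -0.0, -0.001], [-0.001, -0.005, -1.0]]
wrist_force: [0.0, 0.5, -5.5]
gripper_width: 0.0286
```

```bash
python3 - <<'E'
from h import *
togo([.470,-.094,.19])
cv2.imwrite('pics/w27.png',env.get_image('wrist')[:,:,::-1])
E
```

```text
clock 28.3 pos [0.4676 0.2182 0.1922] w 0.0286 F [ 0.   0.5 -5.5]
twist deg [-0.31  0.05 -0.  ] travel mm [-312.2    2.4    2.5]
```

View pics/w27.png

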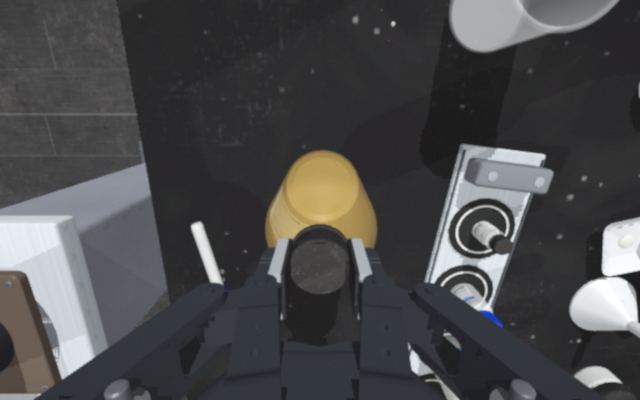

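The bottle is lifted and level with the fingers, with a load of 5.5 N. Carrying it along the front.

Emit:
arm_command --twist '[[-0.3,0,0],[0,0,0],[0,0,0],[0,0,0],[0,0,0],[0,0,0],[0,0,0],[0,0,0],[0,0,0],[0,0,0],[0,0,0],[0,0,0]]' --travel '[[-10,0,0],[-20,0,0],[-28,0,0],[-32,0,0],[-34,0,0],[-34,0,0],[-34,0,0],[-32,0,0],[-28,0,0],[-20,0,0],[-12,0,0],[-5,0,0]]' --fingers '[0.85,0.85,0.85,0.85,0.85,0.85,0.85,0.85,0.85,0.85,0.85,0.85]'

```text
clock: 29.55
eef_pos: [0.4603, -0.0865, 0.1839]
eef_rot: [[-0.002, 1.0, -0.013], [1.0, 0.002, -0.004], [-0.004, -0.013, -1.0]]
wrist_force: [-0.0, -0.1, -5.2]
gripper_width: 0.0287
```

```bash
python3 - <<'E'
from h import *
togo([.470,-.094,.19])
cv2.imwrite('pics/w28.png',env.get_image('wrist')[:,:,::-1])
E
```

```text
clock 29.55 pos [ 0.4603 -0.0865  0.1839] w 0.0287 F [-0.  -0.1 -5.2]
twist deg [-0.73  0.24  0.14] travel mm [-7.5  9.6 -6.2]
```

View pics/w28.png

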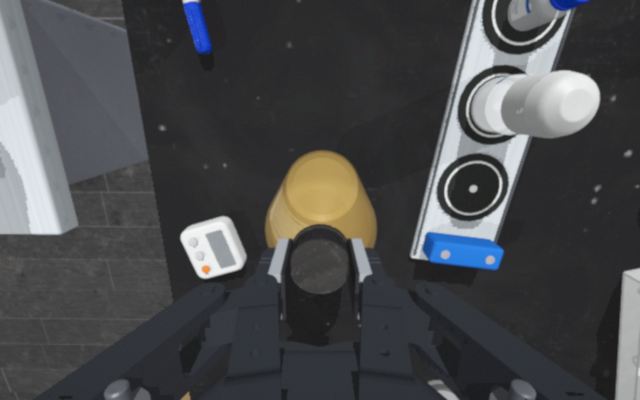

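```bash
python3 - <<'E'
from h import *
c=env.get_calibration('wrist')
print(hit(c,(473,188.5),.011))
E
```

```text
[ 0.62059776 -0.0956189   0.011     ]
```

Emit:
arm_command --twist '[[-0.7,0.2,0.1],[0,0,0],[0,0,0],[0,0,0],[0,0,0],[0,0,0],[0,0,0],[0,0,0],[0,0,0],[0,0,0]]' --travel '[[-7,5,-6],[0,12,-2],[0,20,0],[0,26,0],[0,28,0],[0,26,0],[0,20,0],[0,10,0],[0,4,0],[0,0,0]]' --fingers '[0.85,0.85,0.85,0.85,0.85,0.85,0.85,0.85,0.85,0.85]'

```text
clock: 30.6
eef_pos: [0.6255, -0.0845, 0.1923]
eef_rot: [[-0.01, 1.0, 0.006], [1.0, 0.01, 0.003], [0.003, 0.006, -1.0]]
wrist_force: [-0.8, -0.7, -4.9]
gripper_width: 0.029
```

```bash
python3 - <<'E'
from h import *
togo([.621,-.094,.154])
cv2.imwrite('pics/w29.png',env.get_image('wrist')[:,:,::-1])
E
```

```text
clock 30.6 pos [ 0.6255 -0.0845  0.1923] w 0.029 F [-0.8 -0.7 -4.9]
twist deg [ 0.33 -0.19  0.6 ] travel mm [-9.6 -4.8 38.2]
```

View pics/w29.png

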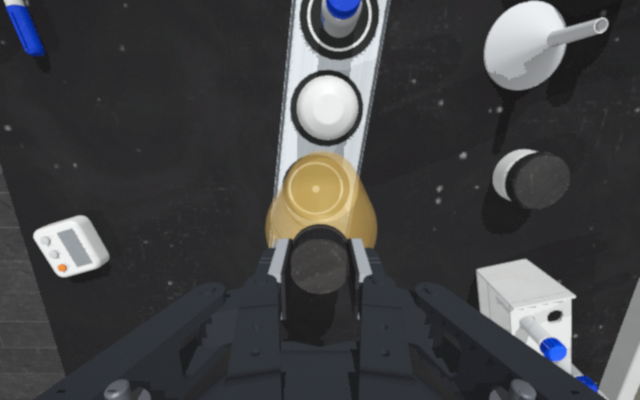

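Emit:
arm_command --twist '[[0.3,-0.2,0.6],[0,0,0],[0,0,0],[0,0,0],[0,0,0]]' --travel '[[-9,-4,0],[0,0,8],[0,0,10],[0,0,6],[0,0,0]]' --fingers '[0.85,0.85,0.85,0.85,0.85]'

```text
clock: 31.15
eef_pos: [0.6183, -0.094, 0.1654]
eef_rot: [[0.002, 1.0, -0.003], [1.0, -0.002, 0.0], [0.0, -0.003, -1.0]]
wrist_force: [0.0, 0.7, -5.5]
gripper_width: 0.0287
```

```bash
python3 - <<'E'
from h import *
togo([.621,-.0945,.154])
cv2.imwrite('pics/w30.png',env.get_image('wrist')[:,:,::-1])
E
```

```text
clock 31.15 pos [ 0.6183 -0.094   0.1654] w 0.0287 F [ 0.   0.7 -5.5]
twist deg [-0.16 -0.02 -0.11] travel mm [-0.5  2.7 11.4]
```

View pics/w30.png

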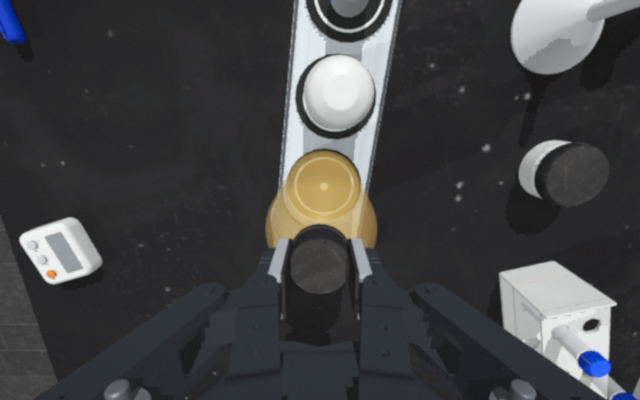

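The pad dot at (324,186) shows through the bottle's base, centred at about (322,186). Lowering.

Emit:
arm_command --twist '[[-0.1,0,0],[0,0,0],[0,0,0],[0,0,0]]' --travel '[[0,2,3],[0,0,4],[0,0,2],[0,0,0]]' --fingers '[0.85,0.85,0.85,0.85]'

```text
clock: 31.6
eef_pos: [0.6212, -0.0942, 0.1566]
eef_rot: [[0.002, 1.0, 0.001], [1.0, -0.002, -0.0], [-0.0, 0.001, -1.0]]
wrist_force: [-0.2, -0.1, -4.7]
gripper_width: 0.0288
```

Emit:
arm_command --twist '[[0,0,0],[0,0,0]]' --travel '[[0,0,1],[0,0,0.5]]' --fingers '[0.85,0.85]'

```text
clock: 31.8
eef_pos: [0.6217, -0.0941, 0.1564]
eef_rot: [[0.002, 1.0, 0.002], [1.0, -0.002, -0.0], [-0.0, 0.002, -1.0]]
wrist_force: [-0.3, -0.9, -3.4]
gripper_width: 0.0289
```

```bash
python3 - <<'E'
from h import *
togo([.621,-.0945,.154])
E
```

```text
clock 31.8 pos [ 0.6217 -0.0941  0.1564] w 0.0289 F [-0.3 -0.9 -3.4]
twist deg [ 0.1   0.02 -0.09] travel mm [-0.4 -0.7  2.4]
```

Emit:
arm_command --twist '[[0,0,0],[0,0,0]]' --travel '[[0,0,1.5],[0,0,1]]' --fingers '[0.85,0.85]'

```text
clock: 32.0
eef_pos: [0.6221, -0.0941, 0.1563]
eef_rot: [[0.002, 1.0, 0.002], [1.0, -0.002, -0.001], [-0.001, 0.002, -1.0]]
wrist_force: [-1.4, 1.4, 0.9]
gripper_width: 0.0287
```

Contact: z has stopped and the load has gone from -5 to +1 N, so the bottle is standing. Releasing.

Emit:
arm_command --twist '[[0,0,0],[0,0,0],[0,0,0],[0,0,0],[0,0,0],[0,0,0],[0,0,0]]' --travel '[[0,0,0],[0,0,0],[0,0,0],[0,0,0],[0,0,0],[0,0,0],[0,0,0]]' --fingers '[0.75,0.68,0.62,0.55,0.5,0.45,0.4]' --newtons 30

```text
clock: 32.7
eef_pos: [0.6255, -0.0954, 0.1597]
eef_rot: [[0.002, 1.0, 0.013], [1.0, -0.002, -0.004], [-0.004, 0.013, -1.0]]
wrist_force: [-1.2, 0.8, -0.2]
gripper_width: 0.0514
```

```bash
python3 - <<'E'
from h import *
togo([.621,-.0945,.154])
cv2.imwrite('pics/w31.png',env.get_image('wrist')[:,:,::-1])
E
```

```text
clock 32.7 pos [ 0.6255 -0.0954  0.1597] w 0.0514 F [-1.2  0.8 -0.2]
twist deg [ 0.76  0.23 -0.09] travel mm [ 0.9 -4.6  5.7]
```

View pics/w31.png

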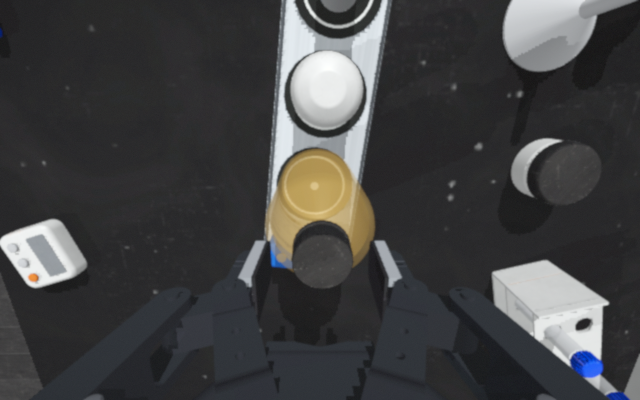

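The bottle is released and stands with its base about the dot. Rising straight up.

Emit:
arm_command --twist '[[0.4,0.1,0],[0.3,0.1,0],[0,0,0],[0,0,0],[0,0,0],[0,0,0]]' --travel '[[0,-1,-10],[0,0,-20],[0,0,-35],[0,0,-35],[0,0,-10],[0,0,0]]' --fingers '[0.35,0.3,0.3,0.3,0.3,0.3]'

```text
clock: 33.35
eef_pos: [0.6235, -0.0952, 0.2746]
eef_rot: [[0.002, 1.0, -0.002], [1.0, -0.002, 0.0], [0.0, -0.002, -1.0]]
wrist_force: [0.1, -0.2, 0.2]
gripper_width: 0.0601
```

Emit:
arm_command --twist '[[0,0,0],[0,0,0],[0,0,0],[0,0,0],[0,0,0],[0,0,0],[0,0,0],[0,0,0],[0,0,0]]' --travel '[[-10,0,-5],[-30,-10,0],[-40,-10,0],[-40,-15,0],[-40,-15,0],[-40,-15,0],[-30,-10,0],[-10,-10,0],[0,0,0]]' --fingers '[0.3,0.3,0.3,0.3,0.3,0.3,0.3,0.3,0.3]'

```text
clock: 34.25
eef_pos: [0.529, -0.3445, 0.2627]
eef_rot: [[0.0, 1.0, -0.024], [1.0, 0.0, 0.014], [0.014, -0.024, -1.0]]
wrist_force: [-0.2, -0.1, 0.6]
gripper_width: 0.0594
```

```bash
python3 - <<'E'
from h import *
togo([.47,-.35,.26])
cv2.imwrite('pics/side32.png',env.get_image('side')[:,:,::-1])
t=env.get_image('top')[:,:,::-1];cv2.imwrite('pics/top32f.png',t)
cv2.imwrite('pics/top32.png',cv2.resize(t[150:230,220:400],None,fx=4.4,fy=4.4,interpolation=cv2.INTER_NEAREST))
E
```

```text
clock 34.25 pos [ 0.529  -0.3445  0.2627] w 0.0594 F [-0.2 -0.1  0.6]
twist deg [-1.38 -0.78  0.01] travel mm [ -5.5 -58.9   4. ]
```

View pics/top32.png

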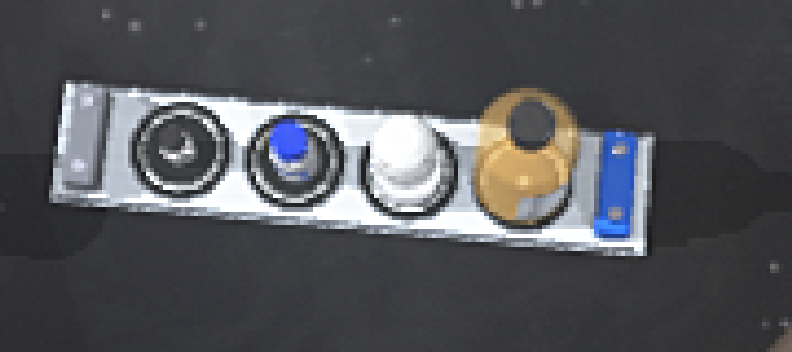

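View pics/side32.png

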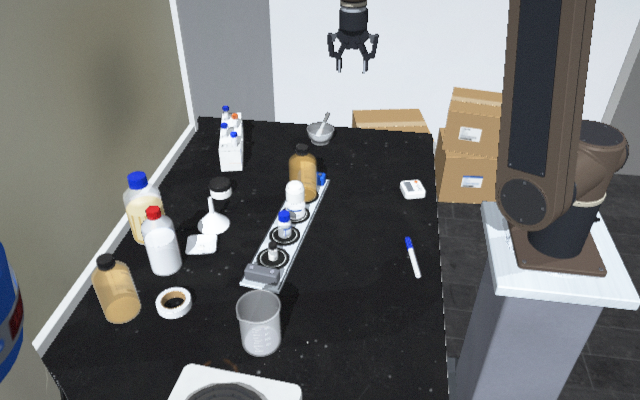

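All four stand on their pads. A numeric check before handing in.

```bash
python3 - <<'E'
from h import *
t=env.get_calibration("top");f=lambda u,v:(220+u/4.4-.5,150+v/4.4-.5)
print("amber",hit(t,f(532,125),.161)[:2].round(4),"pad .6223 -.0955 (top)")
im=cv2.imread('pics/top32f.png');h=cv2.cvtColor(im,cv2.COLOR_BGR2HSV)
b=(h[...,0]>105)&(h[...,0]<130)&(h[...,1]>150)&(im.max(2)>80)
for c,s in blobs(b,(270,170,300,200)): print("blue",hit(t,c,.074)[:2].round(4),"pad .6433 .0735")
print("dome",hit(t,f(402,148),.088)[:2].round(4),"pad .633 -.0113")
print("vial",hit(t,f(181,137),.056)[:2].round(4),"pad .6548 .1577")
a=cv2.imread('pics/top0.png').astype(int)
print("beaker diff",np.abs(a-im)[165:215,160:212].mean())
print(np.round(env.read_state()['joint_vel'],3))
E
```

```text
amber [ 0.624  -0.0954] pad .6223 -.0955 (top)
blue [0.6425 0.0718] pad .6433 .0735
dome [ 0.6301 -0.0081] pad .633 -.0113
vial [0.6513 0.1508] pad .6548 .1577
beaker diff 5.113333333333333
[ 0.03  -0.012 -0.011  0.005  0.003 -0.   ]
```

```bash
python3 - <<'E'
from h import *
t=cv2.imread('pics/top32f.png');s=cv2.imread('pics/side32.png');s0=cv2.imread('pics/side0.png')
A=cv2.resize(t[165:205,240:285],None,fx=8,fy=8,interpolation=cv2.INTER_CUBIC)
B=cv2.resize(s[230:285,245:300],None,fx=7,fy=7,interpolation=cv2.INTER_CUBIC)
H=max(A.shape[0],B.shape[0]);P=lambda x:np.vstack([x,np.zeros((H-x.shape[0],x.shape[1],3),np.uint8)])
cv2.imwrite('pics/vz.png',np.clip(np.hstack([P(A),P(B)]).astype(float)*1.6,0,255).astype(np.uint8))
print("beaker side diff",np.abs(s.astype(int)-s0)[290:358,232:285].mean())
ct=env.get_calibration('top');c2=env.get_calibration('side')
for z in(.011,.045,.056):
  p=(.653,.158,z);print(z,(proj(ct,p)-[240,165]+.5)*8,(proj(c2,p)-[245,230]+.5)*7+[360,0])
E
```

```text
beaker side diff 7.663799482056974
0.011 [167.34708782 154.17771803] [555.854594   199.01772016]
0.045 [154.92305353 132.74064828] [550.71704478 122.03036361]
0.056 [150.76799703 125.57129942] [549.01565086  96.53458434]
```

View pics/vz.png

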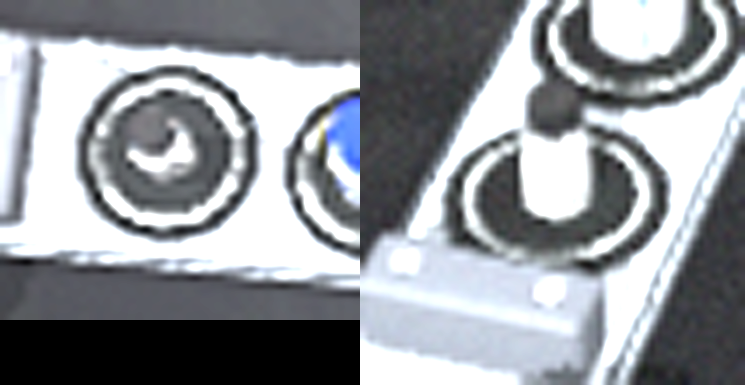

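```bash
python3 - <<'E'
from h import *
for n,b in(("side",(225,280,300,365)),("top",(160,165,212,215))):
  a=cv2.imread(f'pics/{n}0.png',0)[b[1]:b[3],b[0]:b[2]].astype(np.float32);c=cv2.imread('pics/side32.png' if n=="side" else 'pics/top32f.png',0)[b[1]:b[3],b[0]:b[2]].astype(np.float32)
  print(n,cv2.phaseCorrelate(a,c,cv2.createHanningWindow(a.shape[::-1],cv2.CV_32F)))
print(env.hand_in())
E
```

```text
side ((0.4532104581742118, 0.025225058384698684), 0.9671864259507921)
top ((0.0114442323448678, -0.013482467811531507), 0.9983338811662462)
the job is handed in; nothing more can be done
None
```

I placed all four containers on the tray's pads, tallest to shortest from the blue block to the grey block, and handed the job in at about 34 s of the 96 s allowed. The hand-in reports no verdict.

**Placement:** the final top view puts the caps of the amber, blue-cap and dome bottles 2 to 4 mm from the pad centres I measured in the first top picture. My first eyeballed reading of the vial gave 8 mm off. A closer zoom showed its cap within about 1 mm of where a centred vial should appear. The final pictures showed all four upright, with the gripper well clear of them.

**Beaker:** the pictures before and after show a shift of under 0.5 pixel, so it did not move.

**Grasps redone:** while closing from fully open, the arm drifted about 7 to 11 mm on the vial and the dome bottle, and each leaned slightly. I opened the gripper, let them stand up again, and regripped from a narrower opening.

**Measurement disagreement:** the first wrist-camera and top-camera measurements of the pad positions differed by 2 to 3 mm, so I used values in between.

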